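# Wedge the spring clip off the tablet press's feed-shoe rod

### The arm

A 7-joint arm with a two-finger parallel gripper is mounted at the origin on the work surface. World frame = base frame: x ahead of the robot, y to its left, z up, the work surface at z = 0. Lengths are in mm, angles in rad, forces in N, time in s.
With the tool pointing down it reaches from about 400 to 900 mm from the base axis. Payload 5.6 kg.
Tool frame: the origin (TCP) lies at the very end of the fingers, on their centre line; the grasp point (between the pads) lies 19 mm behind it; z points along the fingers, y is the direction in which the jaws open and shut (so a half turn about z gives the same grasp; the last joint's range is limited). The gripper opens to 92 mm and grips with 3 to 60 N. Pads are 20 mm wide; open, the fingers measure 128 mm over their backs; the gripper's body (75 mm by 189 mm) begins 69 mm behind the grasp point.
Start: joints at [1.197, 0.468, -0.012, 1.603, 0.006, 1.071, -0.056], TCP at [211.079, -614.78, 214.592] pointing down, gripper open.
Joint ranges: [-2.53, 2.53], [-0.31, 2.02], [-1.57, 1.55], [0.28, 2.44], [-1.29, 4.43], [0.15, 1.84], [-2.92, 2.92]. Speed limits (rad/s): [2.57, 2.57, 3.14, 3.14, 3.14, 3.14, 3.14].

### API

Orientations are given as a unit quaternion [w, x, y, z].
In Python, from rig import manip gives the robot as it stands. The module is installed in compiled form; this text tells all that it offers.
- The arm moves only by the tool apply_moves, never from a script. Its arguments are lists of equal length, an entry for each row: "translation": the shift along the tool's x, y, z in m, a list of three; "angular": the turn, a rotation vector about the tool's x, y, z in rad, a list of three; "hand": the opening, from 0 (shut) to 1 (fully open). A call has 1 to 20 rows; each row is the pose to reach, as a shift and turn from the pose commanded when the call began, along the tool's axes at that moment; what a row does not reach only later rows make up. A row lasts 1/8 s, in which the tool goes at most 62.5 mm and 10.7 degrees, less where a joint would pass 70% of its speed; a pose out of reach is approached as far as the arm can. A call with a gripper value outside its range is refused whole. The fingers move at their own pace and stop on an object; "force" is the grip in N (left out, the last holds). Time passes only in rows, so rows that repeat a pose let the fingers close. It gives the time, the measured TCP pose, the force and the opening at its end, in the units of the state.
- manip.read_state(): the state, without advancing time (a new reading comes with each control period).
- manip.grab_frame(name): name is "scene" or "top"; returns (picture, depth): 384x512x3 uint8, red, green, blue; 384x512 float32, mm along the optical axis (not along the pixel's ray), 0 where there is no reading.
- manip.camera_params(name): a dict with "fx", "fy", "cx", "cy" (pixels), "cam_to_world" (4x4, takes a point from camera to world coordinates). Camera axes: x right, y down, z forward; pixel columns grow to the right and rows downward; lengths in mm; the calibration is good to about 2 mm. A picture is of the moment at which its call begins. camera_params takes no time and is no camera call.
- manip.finish_job(): hands the job in, once; it reports no verdict.
The state is a dict: "clock": time; "q": joint angles; "joint_velocities": joint speeds; "joint_torque": joint torques, N m; "ee_pos": TCP position; "orientation": TCP orientation; "force": force on the tool from outside, world axes, zero at the start; "wrist_torque": the same for the moment, N m; "grip_width": opening from 0.0 (shut) to 1.0 (fully open).
Only numpy, scipy, OpenCV 4.12 (cv2) and the standard library are available. Lean on these libraries where they do the work, as an engineer would, in place of code of your own. Each camera call takes 0.05 s, during which the arm holds its last target. There are 200 camera calls.

### The job

Take the steel release wedge by its handle and, with its blade lying on the rod, gently slide it from the rod's free end under the bridge of the spring clip until the clip has spread and come up off the rod; do not pull the seated clip with the gripper, force it (or the rod) with more than about 30 N, or let it fly. Then stand the wedge upright on the bench again, and pick up the loose clip and set it down gently in the parts tray. Leave everything else on the bench where it is.

Things in the scene. Friction and masses are not known exactly. Their poses are not given: they have to be found in the camera images.
- base: Bolted-down base plate of the press frame, 155 x 74 mm, 20 mm high, from x = -30 to 125 mm. A level polished steel rod, 20 mm in diameter, runs above it along its x axis, free end towards -x. The rod and its two supports stand in slots: the axis is 74 to 82 mm above the bench, 78 nominally, and the true height is not measured: feel for it. Pillar behind: x = 90 to 120 mm, top 20 mm above the axis.
- seat (a point): Nominal point on the rod's axis, 78 mm above the bench (true height up to 4 mm more or less), 10 mm in front of the fork's cheeks. x: along the rod from its free end towards the fork; z: up. The top of the rod is 10 mm above its axis.
- rod_end (a point): Free round end of the rod, on its axis (nominal height, as seat), 78 mm in front of seat, towards -x.
- fork (a point): Point on the rod's axis (nominal height, as seat) midway through the aluminium fork, 16 mm beyond seat. Its two cheeks (12 mm along the rod, 11 to 24 mm either side of the axis, tops 28 mm above the axis) stop the clip from sliding along the rod; between them, above the rod, the way is open for a blade.
- clip_lug (a point): Centre of the lug on top of the dark, U-shaped steel spring clip (about 70 g) astride the rod; x along the rod, z up. Lug 14 mm along the rod, 10 mm across, 18 mm high, screwed in more or less: its centre is 9 to 15 mm above the underside of the clip's flat bridge (20 mm along the rod, 32 mm across, 3 mm thick). Seated, that underside is 4 mm above the top of the rod.
- lug: The lug again (origin clip_lug), for the clip's behaviour. Seated, the clip is 0.5 to 5 mm from the cheeks and slides back to them. Two sprung legs with beads snap under the rod. Lifted 9 mm they are spread most (about 10 N of lift; the wedge needs 5 to 15 N of push); lifted 13 to 16 mm they close over the rod's top half and the clip hops up and sits loosely astride, 15 to 19 mm higher than at first.
- clip_gap (a point): Nominal middle (2 mm above the top of a rod of nominal height, so up to 4 mm out) of the gap between the rod and the seated clip's bridge: 4 mm high, 16 mm wide, open along the rod. The clip's legs are 32 mm over the outsides and their tails end 43 mm below the bridge. While it is spread, the clip by itself presses the blade on the rod with up to about 20 N, so the hand should add little.
- wedge: Steel release wedge standing on the bench, about 180 g; origin at the middle of the handle's underside, x from the handle to the blade's tip, z up. Blade 12 mm wide, its flat underside flush with the handle's; from the handle's front face (x = 15 mm) a heel 10 mm long and 20 mm high, then a straight ramp 62 mm long, from 20 mm high down to 2 mm at the tip.
- wedge_grip (a point): Centre of the wedge's upright handle, half-way up, 29 mm above its underside. Handle 30 mm (x) by 22 mm (y) by 58 mm high. Axes as the wedge's.
- wedge_tip (a point): Middle of the lower edge of the wedge's blade tip, on the underside: 87 mm in front of wedge_grip and 29 mm below it.
- tray: Square open steel parts tray, 150 x 150 mm outside, 26 mm high, walls and floor 3 to 5 mm, fixed to the bench; origin at the centre of its underside. It and the wedge stand on opposite sides of the frame, either way round.
- beaker: Empty glass beaker, 68 mm wide, 90 mm high; bystander.
- jar: Amber glass jar, 60 mm wide, 85 mm high; bystander.
- die: Steel press die, a ring of 38 mm diameter, 22 mm high, between the robot and the frame; bystander.
- punch: Small dark steel press punch, 26 mm wide, 55 mm high, standing between the robot and the frame; bystander.
- spanner: Steel spanner lying at the side; bystander.
- screwdriver: Screwdriver with a black handle lying at the side; bystander.
- brush: Brush lying at the side; bystander.
- bottle: White plastic bottle, 56 mm wide, 120 mm high; bystander.
Things that resemble listed ones, but are neither listed nor needed, are in the scene too. Of the things that look like the base, take the one that is farthest from the robot's base at the start. What is shaped like the wedge but blue is not meant.

How it is judged:
By the outcome, as a careful person would: the job done as asked, in the order asked, and still so for the second after the job is handed in, with the robot touching nothing.
It also fails if it takes over 72 s, if anything falls off the work surface, if the arm or the gripper's body presses on something with over 40 N, if the wrist force passes 120 N, or if a joint passes its speed limit or range.

## Working session

There is one attempt and no reset: what is moved stays moved. The work goes in short steps, Python scripts to look and compute and a tool call to move; the robot and the scene stay as the last step left them, time stands still between calls to the robot, and variables do not carry over. Pictures are saved under pics/ and viewed, about 8 in all and at most 12, crops included, and the job is handed in when it is done.

Besides the shell and the picture viewer there is one more tool, called after "Emit:" by a JSON object that holds its "fn" and its "kwargs", one argument or row to a line. apply_moves: Moves the arm, as the interface text tells. Its arguments: {"type":"object","properties":{"translation":{"type":"array"},"angular":{"type":"array"},"hand":{"type":"array"},"force":{"type":"number"}},"required":["translation","angular","hand"]}

```bash
mkdir -p pics
cat > h.py <<'E'
import numpy as np, cv2
from rig import manip
def snap(name,tag):
    im,d=manip.grab_frame(name); P=manip.camera_params(name)
    cv2.imwrite(f'pics/{tag}.png',im[:,:,::-1]); np.savez(f'pics/{tag}.npz',im=im,d=d,**{k:np.array(v) for k,v in P.items()})
def load(tag): return np.load(f'pics/{tag}.npz')
def world(z,u=None,v=None):
    d=z['d']
    V,U=np.mgrid[0:d.shape[0],0:d.shape[1]]
    p=np.stack([(U-z['cx'])/z['fx']*d,(V-z['cy'])/z['fy']*d,d,np.ones_like(d)],-1)@np.array(z['cam_to_world']).T
    p=p[...,:3]; p[d==0]=np.nan
    return p
E
python3 - <<'E'
from h import *
snap('scene','s0'); snap('top','t0')
a=cv2.imread('pics/s0.png');b=cv2.imread('pics/t0.png')
cv2.imwrite('pics/s0v.png',cv2.resize(a,(800,600)))
cv2.imwrite('pics/t0v.png',cv2.resize(b,(800,600)))
for n in('s0','t0'):
    z=load(n);print(n,z['fx'],np.round(z['cam_to_world'],2).tolist())
print(manip.read_state())
E
```

```text
s0 493.29201705329086 [[0.6, 0.59, -0.55, 1245.45], [0.8, -0.42, 0.42, -570.88], [0.02, -0.69, -0.72, 1120.91], [0.0, 0.0, 0.0, 1.0]]
t0 491.51959250725923 [[0.01, -0.99, 0.15, 203.77], [-1.0, -0.01, 0.01, -3.53], [-0.01, -0.15, -0.99, 1714.49], [0.0, 0.0, 0.0, 1.0]]
{'clock': 0.1, 'q': array([ 1.19703155,  0.46827732, -0.01158255,  1.60353638,  0.00598764,
        1.07139072, -0.05631862]), 'joint_velocities': array([-4.54541009e-04, -6.75660630e-04,  4.23820776e-05, -3.13618920e-03,
       -9.03651311e-05,  5.98759712e-05, -3.68919746e-04]), 'joint_torque': array([ 1.27279091e-03, -5.21645129e+01, -1.25345617e-02, -2.44368231e+01,
       -5.68220951e-02,  1.41203750e-02,  3.78374546e-05]), 'ee_pos': array([ 210.85486889, -614.29375113,  213.74122722]), 'orientation': array([-7.66691813e-04,  9.86363981e-01,  1.64576654e-01, -1.85141152e-04]), 'force': array([-0.11079072, -0.15922771,  1.10152344]), 'wrist_torque': array([-0.0011651 ,  0.01901056,  0.03518539]), 'grip_width': 1.0000907727353845}
```

View pics/s0v.png

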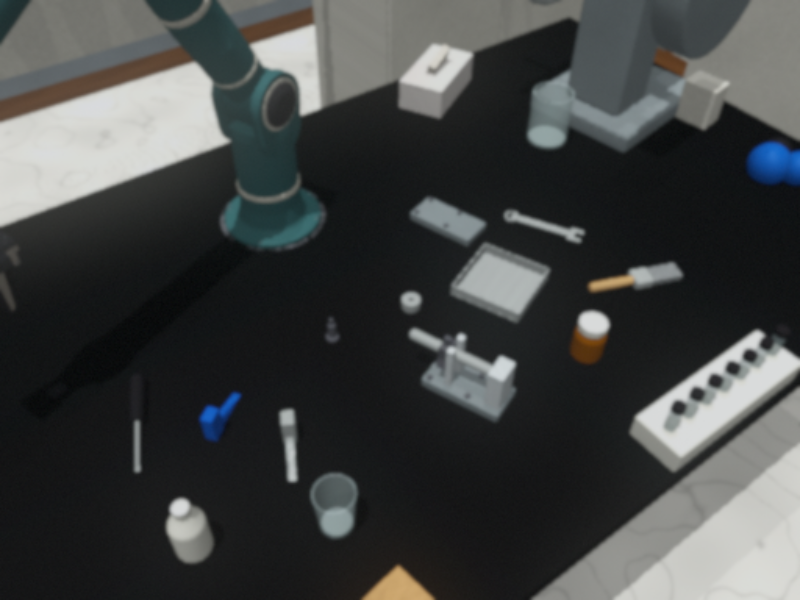

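View pics/t0v.png

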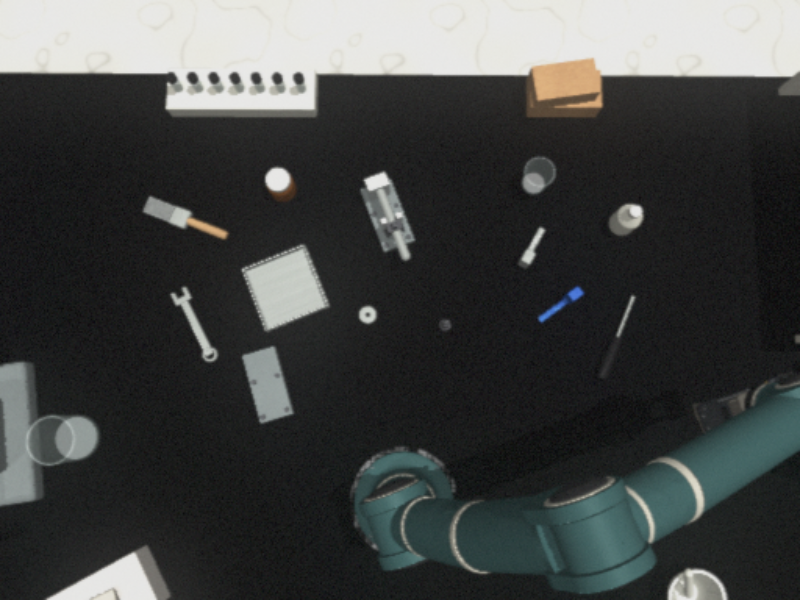

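Base candidates: the frame with the rod at top (390,215) and the bare plate at top (267,385). The frame has the rod and is farther from the robot, so it is the one meant. Wedge candidates: steel at top (533,247) and blue at (560,305). Steel is meant. I'll confirm both in one enlarged crop.

Run:
```python
from h import *
s=cv2.imread('pics/s0.png');t=cv2.imread('pics/t0.png')
def c(im,x0,y0,w,h,W,H): return cv2.resize(im[y0:y0+h,x0:x0+w],(W,H),interpolation=cv2.INTER_CUBIC)
A=c(s,256,200,80,72,400,360); B=c(t,224,104,50,66,400,528)
C=c(s,166,250,60,36,400,240)
D=c(s,166,255,50,60,200,240); E_=c(t,326,140,40,36,200,180)
out=np.zeros((600,800,3),np.uint8); out[:360,:400]=A; out[:528,400:]=B; out[360:600,:200]=D; out[360:540,200:400]=E_
cv2.imwrite('pics/c0.png',out)
z=load('t0');p=world(z);zs=load('s0');ps=world(zs)
np.set_printoptions(precision=0,suppress=True,linewidth=220)
print('top frame z'); print(p[104:172:3,226:272:3,2])
print('top wedge z');print(p[144:174:2,328:354:2,2])
```

```text
top frame z
[[  0.  -6.   0.   6.  -1.   2.  -3.  -2.   2.   4.  -3.  -8.   0.  -5.   3.   1.]
 [ -6.  -2.   1.  -0.  -1.  -2.  -8.  -8.   7.  -8.  -2.   0.   7.  -4.   2.   3.]
 [ -3.   3.  -5.  -4.  -1.   1. -11.  -0.  -1.  -6.   3.   2.   2.  -1.   3.   5.]
 [  3.   0.   1.  -8. 100. 100.  96.   5.  -2.   0.   0.   1.  -1.  -2.  -1.  -3.]
 [ -6.   3.  -4. 105. 102.  97. 101.  95.   2.  -1.  -4.   1.  -2.   0.   2.  -3.]
 [  7.   5.   9. 102. 101.  97.  90.  85.  21.  -3.   4.  -1.  -0.  -3.   7.   3.]
 [ -3.   5.  21.  74.  89.  88.  87.  53.  12.   1.  -4.  -5.   8.   1.   8.   3.]
 [  5.  -4.  19.  18.  53.  82.  85.  24.  19.  20.  -0.   5.   7.   1.   0.  -1.]
 [ -7.  -8.  -9.  20.  20.  13.  88.  95.  19.  22.   4.  -4.  -4.  -5.  -7.   0.]
 [ -6.  -2. -10.  21.  14.   9.  94.  86.  20.  18.  -3.  -2.   4.   1.   2.  -4.]
 [  0.  -8.  -2.  11.  25.  23.  16.  93.  82.  24.  14.  -1.  -2.  -0.   0.  -0.]
 [  3.   7.   3.  -0.  19.  23.  20.  91.  91. 106. 107.   1.  -2.  -2.  -3.  -6.]
 [  5.  -6.   1.   3.  17.  15. 108.  86.  92.  82.  97.  20.  -4.   1.  -2.  -1.]
 [  5.   
[... 1154 characters left out ...]
 3.  -8.  -0.   1.]
 [ -0.   1.   2.  -3.   4.  -4.   3.  14.   1.   7.  -9.   3.   6.]
 [ -1.  -6.  -8.   3.   6.   4.  14.  14.  -3.  -2.  -2.  -1.  -2.]
 [ -0.  -4.  -1.  -1. -12.  14.  19.   3.   0.   1.  -5.  -0.   0.]
 [ -8.  -6.   5.  -2.  59.  59.  17.   3.   4.   4.  -9.   1.   5.]
 [  1.  -3.  -4.   4.  64.  66.  63.   5.   1.   1.   6.  -1.  -7.]
 [  6.  -3.  -0.  55.  54.  56.  58.  -8.   1.   4.   3.  -4.   5.]
 [  1.  -7.  17.  56.  63.  nan  -7.  -3.   2.   2.   1.  -0.   4.]
 [ -5.   3.  29.  41.  53.  59.  -1.  -3.  -3.   1.  -6.   3.   4.]
 [ -3.  -2.  -0.  14.  28.  -3.   5.   5.   1.  -4.   3.  -1.   1.]
 [  8.  -1.  -6.   6.   3.  -7.  -1.   1.  -3.   5.   4.  -1.   1.]]
```

View pics/c0.png

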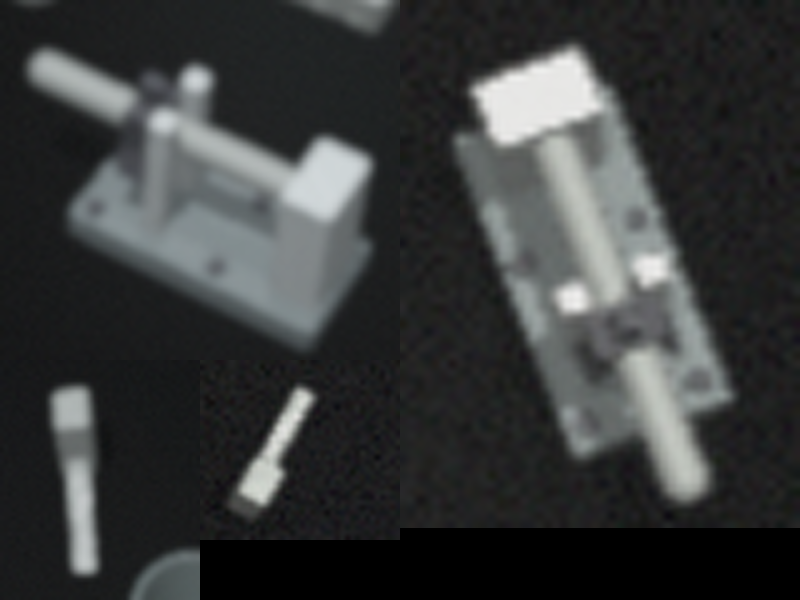

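The crop confirms both. The steel wedge has its handle near the robot and its tip pointing away. The frame has its rod end at lower right and the dark clip right in front of the fork. Next I measure with averaged depth from both views.

```bash
cat >> h.py <<'E'
def avg(name,n,tag):
    D=[];I=[]
    for _ in range(n):
        im,d=manip.grab_frame(name); D.append(np.where(d==0,np.nan,d)); I.append(im.astype(np.float32))
    P=manip.camera_params(name); d=np.nan_to_num(np.nanmedian(D,0)); im=np.mean(I,0).astype(np.uint8)
    cv2.imwrite(f'pics/{tag}.png',im[:,:,::-1]); np.savez(f'pics/{tag}.npz',im=im,d=d,**{k:np.array(v) for k,v in P.items()})
def proj(z,X):
    X=np.atleast_2d(X); c=(np.c_[X,np.ones(len(X))]@np.linalg.inv(z['cam_to_world']).T)
    return np.c_[c[:,0]/c[:,2]*z['fx']+z['cx'],c[:,1]/c[:,2]*z['fy']+z['cy']]
E
python3 - <<'E'
import warnings;warnings.filterwarnings('ignore')
from h import *
np.set_printoptions(precision=1,suppress=True,linewidth=200)
avg('scene',8,'s1');avg('top',8,'t1')
z0=load('t1');p0=world(z0)
R=p0[164,260];C0=p0[142,255];W=p0[163,337]
print('rough rodend',R,'clip',C0,'wedge',W)
for n in('t1','s1'):
    z=load(n);p=world(z).reshape(-1,3);g=z['im'].reshape(-1,3).astype(int).mean(1)
    # frame
    ax=np.array([np.cos(.375),np.sin(.375)])
    q=p[:,:2]-C0[:2]
    s=q@ax;l=q@np.array([-ax[1],ax[0]])
    for lo,hi in((-65,-22),(40,62)):
        m=(s>lo)&(s<hi)&(abs(l)<14)&(p[:,2]>72)&(p[:,2]<100)
        c=p[m];print(n,'rod',m.sum(),c.mean(0),'zp90',np.percentile(c[:,2],85))
    m=(abs(l)<9)&(p[:,2]>70)&(p[:,2]<100)&(s<-20)&(s>-100);print('rod end s',np.sort(s[m])[:6])
    m=(abs(l)<20)&(s>70)&(s<150)&(p[:,2]>92); print('pillar top',m.sum(),p[m].mean(0))
    m=(abs(l)<10)&(abs(s)<15)&(p[:,2]>103);print('lug',m.sum(),p[m].mean(0),p[m][:,2].max())
    d=np.hypot(*(p[:,:2]-W[:2]).T)
    m=(d<45)&(p[:,2]>50)&(p[:,2]<75);print('handle top',m.sum(),p[m].mean(0))
    m2=(d<110)&(p[:,2]>5.5)&(p[:,2]<24)&(g>90);h=p[m].mean(0)
    c=p[m2];c=c[np.hypot(*(c[:,:2]-h[:2]).T)>22];
    print('blade',len(c),c.mean(0),'yaw',np.degrees(np.arctan2(*(c.mean(0)-h)[[1,0]])))
z=load('t1');p=world(z)
# tray: pixels view(285,287)
t=p[155:212,152:212].reshape(-1,3);c=p[184,182];print('tray mid',c)
m=(t[:,2]>14)&(t[:,2]<40);print(m.sum(),cv2.minAreaRect(t[m][:,:2].astype(np.float32)))
E
```

```text
rough rodend [520.9  -4.   89.3] clip [595.   13.5  95.9] wedge [ 533.2 -268.5   54.6]
t1 rod 38 [551.6   6.   88.5] zp90 90.7389760474019
t1 rod 18 [640.   40.6  88.4] zp90 91.11620071775818
rod end s [-78.7 -76.8 -72.8 -69.3 -68.7 -65.9]
pillar top 81 [686.1  54.7 100.1]
lug 12 [603.4  15.4 108.6] 112.75098175905032
handle top 56 [ 529.5 -268.9   57. ]
blade 44 [ 573.6 -293.1   12.7] yaw -28.759295983149034
s1 rod 92 [552.7   3.3  88. ] zp90 92.26735712121798
s1 rod 53 [639.6  38.1  88.3] zp90 92.50886474759746
rod end s [-76.6 -74.2 -72.9 -71.7 -71.5 -70.8]
pillar top 150 [691.1  53.3 100.5]
lug 22 [595.8  18.3 110.5] 116.35397715271165
handle top 95 [ 534.8 -270.9   57.6]
blade 96 [ 576.2 -293.3   13.4] yaw -28.417251277042663
tray mid [463.9 270.5   2.3]
206 ((462.2323303222656, 267.8985595703125), (150.29685974121094, 150.30877685546875), 22.613576889038086)
```

Run:
```python
import warnings;warnings.filterwarnings('ignore')
from h import *
np.set_printoptions(precision=1,suppress=True,linewidth=200)
for n in('t1','s1'):
    z=load(n);p=world(z).reshape(-1,3);g=z['im'].reshape(-1,3).astype(int).mean(1)
    a=.377;o=np.array([552.1,4.7])
    for it in range(4):
        ax=np.array([np.cos(a),np.sin(a)]);nn=np.array([-ax[1],ax[0]]);q=p[:,:2]-o;s=q@ax;l=q@nn
        m=(((s>-28)&(s<25))|((s>76)&(s<112)))&(abs(l)<14)&(p[:,2]>70)&(p[:,2]<100)
        k=np.polyfit(s[m],l[m],1);o=o+nn*k[1];a+=np.arctan(k[0])
    print(n,m.sum(),'axis pt',o,'yaw',np.degrees(a))
    m=(abs(l)<5)&(p[:,2]>75)&(p[:,2]<100)&(s<30);print(' end s',np.sort(s[m])[:5],o+ax*np.min(s[m]))
    for sg in(1,-1):
        m=(abs(sg*l-17.5)<9)&(s>20)&(s<95)&(p[:,2]>100);print(' cheek',sg,m.sum(),'s',s[m].mean(),'l',l[m].mean(),p[m].mean(0))
    m=(abs(l)<25)&(s>110)&(p[:,2]>96)&(p[:,2]<106)&(s<180);print(' pillar s',s[m].mean(),'l',l[m].mean(),p[m].mean(0))
    m=(abs(l)<8)&(s>20)&(s<60)&(p[:,2]>100);print(' lug',m.sum(),'s',s[m].mean(),'l',l[m].mean(),'z',np.sort(p[m][:,2]))
    # base plate edges
    m=(abs(l)<60)&(s>-20)&(s<190)&(p[:,2]>13)&(p[:,2]<27);print(' base l',np.percentile(l[m],[1,99]),'s',np.percentile(s[m],[1,99]))
    W=np.array([530,-269.5]);b=np.radians(-28.5)
    for it in range(3):
        bx=np.array([np.cos(b),np.sin(b)]);q=p[:,:2]-W;u=q@bx;v=q@[-bx[1],bx[0]]
        mb=(u>22)&(u<92)&(abs(v)<14)&(p[:,2]>5)&(p[:,2]<25)
        mh=(abs(u)<22)&(abs(v)<18)&(p[:,2]>54)
        k=np.polyfit(u[mb],v[mb],1); b+=np.arctan(k[0]); W=W+np.array([-bx[1],bx[0]])*k[1]
    print(' wedge line',W,np.degrees(b),'handle top',mh.sum(),p[mh].mean(0),'u',u[mh].mean(),'v',v[mh].mean(),'tip u',np.sort(u[mb])[-4:])
```

```text
t1 151 axis pt [549.8  10.6] yaw 21.645046291548333
 end s [-38.3 -36.7 -35.1 -34.3 -33. ] [514.2  -3.5]
 cheek 1 18 s 55.210083460521105 l 16.746531133762385 [594.9  46.5 108. ]
 cheek -1 17 s 54.11418789384758 l -17.71245003486616 [606.6  14.1 107.4]
 pillar s 144.257841870288 l -0.3613561870110896 [684.   63.4 100.4]
 lug 16 s 38.29028697319967 l -0.200359531803089 z [103.1 103.7 110.2 111.3 111.5 112.  112.1 112.4 112.8 114.2 114.3 114.6 114.7 114.8 116.  117.5]
 base l [-37.1  36.2] s [ 10.7 160.7]
 wedge line [ 530.8 -268. ] -30.064434883071772 handle top 53 [ 530.3 -269.2   57.2] u 0.14593694184116202 v -1.266978654390004 tip u [71.4 72.9 75.  77.9]
s1 226 axis pt [552.1   4.8] yaw 21.469278813649822
 end s [-33.5 -32.5 -31.1 -30.1 -29.8] [520.9  -7.5]
 cheek 1 28 s 58.55090963625866 l 18.499915288349197 [599.8  43.4 107.2]
 cheek -1 30 s 57.38063939511509 l -15.741612280305423 [611.2  11.1 107.1]
 pillar s 148.46305169173817 l 0.6270999717424806 [690.   59.7 102. ]
 lug 36 s 42.801859636828745 l 1.5961273840084458 z [100.1 100.2 100.3 101.2 101.9 102.4 102.7 103.  105.4 105.5 106.2 106.6 106.7 107.6 108.7 109.4 110.3 111.1 111.1 112.1 112.1 114.2 114.2 114.7 114.7 114.8 115.2 115.3 115.4 115.7 116.1 116.4 116.4
 116.4 116.5 117. ]
 base l [-32.8  36.8] s [ 15.  167.2]
 wedge line [ 530.7 -268.2] -28.975724060835535 handle top 87 [ 533.9 -270.5   58.1] u 3.8953411365959805 v -0.4759353467801645 tip u [80.4 80.8 81.7 83.8]
```

```bash
cat >> h.py <<'E'
from scipy.spatial.transform import Rotation as Ro
def goal(pos,yaw,st=None):
    st=st or manip.read_state(); w,x,y,q=st['orientation']; R=Ro.from_quat([x,y,q,w])
    T=Ro.from_matrix(np.c_[[np.cos(yaw),np.sin(yaw),0],[np.sin(yaw),-np.cos(yaw),0],[0,0,-1]])
    t=R.inv().apply(np.array(pos)-st['ee_pos'])/1000; r=(R.inv()*T).as_rotvec()
    print('t',np.round(t,4).tolist(),'r',np.round(r,4).tolist())
def state():
    s=manip.read_state(); np.set_printoptions(precision=3,suppress=True)
    w,x,y,q=s['orientation'];R=Ro.from_quat([x,y,q,w]).as_matrix()
    print('t',round(s['clock'],2),'pos',s['ee_pos'].round(2),'yaw',round(float(np.degrees(np.arctan2(R[1,0],R[0,0]))),2),'tilt',R[:2,2].round(4),'F',s['force'].round(2),'T',s['wrist_torque'].round(2),'w',round(float(s['grip_width'])*92,2),'q',s['q'].round(2))
E
python3 -c "
from h import *
state();goal([544,6,180],np.radians(21.55))"
```

```text
t 0.9 pos [ 211.08 -614.79  214.61] yaw 18.95 tilt [-0. -0.] F [-0.64  0.72  0.55] T [-0.02 -0.02  0.03] w 91.73 q [ 1.2   0.47 -0.01  1.6   0.01  1.07 -0.06]
t [0.5165, -0.4791, 0.0346] r [0.0001, 0.0, -0.0454]
```

Emit:
{"fn": "apply_moves", "kwargs": {
  "translation": [
    [0.1,-0.09,0.005],
    [0.2,-0.19,0.01],
    [0.3,-0.28,0.02],
    [0.4,-0.37,0.03],
    [0.5165,-0.479,0.0346],
    [0.5165,-0.479,0.0346],
    [0.5165,-0.479,0.0346],
    [0.5165,-0.479,0.0346],
    [0.5165,-0.479,0.0346],
    [0.5165,-0.479,0.0346],
    [0.5165,-0.479,0.0346],
    [0.5165,-0.479,0.0346],
    [0.5165,-0.479,0.0346],
    [0.5165,-0.479,0.0346],
    [0.5165,-0.479,0.0346],
    [0.5165,-0.479,0.0346],
    [0.5165,-0.479,0.0346],
    [0.5165,-0.479,0.0346]
  ],
  "angular": [
    [0,0,-0.045],
    [0,0,-0.045],
    [0,0,-0.045],
    [0,0,-0.045],
    [0,0,-0.045],
    [0,0,-0.045],
    [0,0,-0.045],
    [0,0,-0.045],
    [0,0,-0.045],
    [0,0,-0.045],
    [0,0,-0.045],
    [0,0,-0.045],
    [0,0,-0.045],
    [0,0,-0.045],
    [0,0,-0.045],
    [0,0,-0.045],
    [0,0,-0.045],
    [0,0,-0.045]
  ],
  "hand": [1,1,1,1,1,1,1,1,1,1,1,1,1,1,1,1,1,1]
}}

```text
clock: 3.15
ee_pos: [544.0, 5.8, 180.0]
orientation: [0.0, 0.982, 0.187, 0.0]
force: [0.7, -0.3, 0.7]
grip_width: 0.998
```

```bash
python3 -c "
from h import *
state();goal([544,6,62],np.radians(21.55))"
```

```text
t 3.15 pos [544.02   5.79 180.03] yaw 21.51 tilt [ 0. -0.] F [ 0.65 -0.27  0.68] T [-0.04 -0.04 -0.  ] w 91.84 q [ 0.23  0.36 -0.36  1.88  0.16  0.93 -1.41]
t [0.0, -0.0002, 0.118] r [0.0001, -0.0001, -0.0007]
```

Emit:
{"fn": "apply_moves", "kwargs": {
  "translation": [
    [0,0,0.05],
    [0,0,0.1],
    [0,0,0.118],
    [0,0,0.118],
    [0,0,0.118],
    [0,0,0.118],
    [0,0,0.118],
    [0,0,0.118],
    [0,0,0.118],
    [0,0,0.118],
    [0,0,0.118],
    [0,0,0.118]
  ],
  "angular": [
    [0,0,0],
    [0,0,0],
    [0,0,0],
    [0,0,0],
    [0,0,0],
    [0,0,0],
    [0,0,0],
    [0,0,0],
    [0,0,0],
    [0,0,0],
    [0,0,0],
    [0,0,0]
  ],
  "hand": [1,1,1,1,0.4,0.3,0.2,0.2,0.2,0.2,0.2,0.2],
  "force": 3
}}

```text
clock: 4.65
ee_pos: [543.6, 7.0, 61.9]
orientation: [-0.001, 0.982, 0.187, -0.0]
force: [-1.4, 2.7, 1.2]
grip_width: 0.215
```

```bash
python3 -c "
from h import *
state()"
```

```text
t 4.65 pos [543.61   6.97  61.86] yaw 21.56 tilt [-0.001  0.001] F [-1.37  2.67  1.23] T [0.7  0.36 0.02] w 19.74 q [ 0.18  0.53 -0.32  1.95  0.25  0.7  -1.48]
```

Emit:
{"fn": "apply_moves", "kwargs": {
  "translation": [
    [0,-0.0013,0],
    [0,-0.0013,0],
    [0,-0.0013,0],
    [0,-0.0013,0]
  ],
  "angular": [
    [0,0,0],
    [0,0,0],
    [0,0,0],
    [0,0,0]
  ],
  "hand": [0.2,0.2,0.2,0.2],
  "force": 3
}}

```text
clock: 5.15
ee_pos: [543.6, 7.0, 61.9]
orientation: [0.0, 0.982, 0.187, 0.0]
force: [0.3, -0.1, -1.3]
grip_width: 0.216
```

```bash
python3 -c "
from h import *
state()"
```

```text
t 5.15 pos [543.63   7.04  61.91] yaw 21.52 tilt [ 0. -0.] F [ 0.26 -0.07 -1.34] T [ 0.07 -0.06 -0.05] w 19.91 q [ 0.18  0.53 -0.32  1.96  0.25  0.69 -1.48]
```

```bash
python3 -c "
from h import *
goal([530.5,-269,180],np.radians(-29.3))"
```

```text
t [-0.1135, 0.252, -0.1181] r [0.0001, -0.0001, 0.887]
```

Emit:
{"fn": "apply_moves", "kwargs": {
  "translation": [
    [0,0,0],
    [0,0,0],
    [0,0,0],
    [0,0,-0.06],
    [0,0,-0.118],
    [-0.02,0.05,-0.118],
    [-0.045,0.1,-0.118],
    [-0.07,0.15,-0.118],
    [-0.09,0.2,-0.118],
    [-0.1135,0.252,-0.118],
    [-0.1135,0.252,-0.118],
    [-0.1135,0.252,-0.118],
    [-0.1135,0.252,-0.118],
    [-0.1135,0.252,-0.118],
    [-0.1135,0.252,-0.118]
  ],
  "angular": [
    [0,0,0],
    [0,0,0],
    [0,0,0],
    [0,0,0],
    [0,0,0],
    [0,0,0.17],
    [0,0,0.34],
    [0,0,0.51],
    [0,0,0.68],
    [0,0,0.85],
    [0,0,0.887],
    [0,0,0.887],
    [0,0,0.887],
    [0,0,0.887],
    [0,0,0.887]
  ],
  "hand": [1,1,1,1,1,1,1,1,1,1,1,1,1,1,1]
}}

```text
clock: 7.02
ee_pos: [530.7, -268.2, 180.1]
orientation: [-0.0, 0.968, -0.252, 0.0]
force: [-0.1, -0.7, 0.4]
grip_width: 1.004
```

```bash
python3 -c "
from h import *
state();goal([530.5,-269,12],np.radians(-29.3))"
```

```text
t 7.03 pos [ 530.66 -268.17  180.06] yaw -29.21 tilt [0. 0.] F [-0.09 -0.7   0.35] T [ 0.01  0.   -0.01] w 92.39 q [ 0.48  0.42 -0.09  1.77  0.05  0.96 -1.71]
t [0.0003, 0.0008, 0.1681] r [-0.0001, -0.0, 0.0015]
```

Emit:
{"fn": "apply_moves", "kwargs": {
  "translation": [
    [0,0.0008,0.06],
    [0,0.0008,0.12],
    [0,0.0008,0.16],
    [0,0.0008,0.168],
    [0,0.0008,0.168],
    [0,0.0008,0.168],
    [0,0.0008,0.168],
    [0,0.0008,0.168],
    [0,0.0008,0.168],
    [0,0.0008,0.168],
    [0,0.0008,0.168],
    [0,0.0008,0.168]
  ],
  "angular": [
    [0,0,0],
    [0,0,0],
    [0,0,0],
    [0,0,0],
    [0,0,0],
    [0,0,0],
    [0,0,0],
    [0,0,0],
    [0,0,0],
    [0,0,0],
    [0,0,0],
    [0,0,0]
  ],
  "hand": [1,1,1,1,0.5,0.4,0.3,0.2,0.2,0.2,0.2,0.2],
  "force": 5
}}

```text
clock: 8.52
ee_pos: [530.2, -269.5, 12.0]
orientation: [-0.0, 0.968, -0.253, 0.0]
force: [-0.3, 1.0, 0.1]
grip_width: 0.235
```

```bash
python3 -c "
from h import *
state()"
```

```text
t 8.53 pos [ 530.16 -269.45   11.95] yaw -29.29 tilt [0. 0.] F [-0.35  1.01  0.11] T [ 0.13 -0.02  0.  ] w 21.61 q [ 0.47  0.65 -0.07  1.86  0.08  0.64 -1.73]
```

```bash
python3 -c "
from h import *
goal([458.8,-26.4,150],np.radians(21.52))"
```

```text
t [-0.1811, -0.1771, -0.138] r [-0.0001, -0.0, -0.8868]
```

Emit:
{"fn": "apply_moves", "kwargs": {
  "translation": [
    [0,0,0],
    [0,0,0],
    [0,0,-0.03],
    [0,0,-0.08],
    [0,0,-0.138],
    [-0.036,-0.035,-0.138],
    [-0.072,-0.07,-0.138],
    [-0.108,-0.106,-0.138],
    [-0.144,-0.141,-0.138],
    [-0.181,-0.177,-0.138],
    [-0.181,-0.177,-0.138],
    [-0.181,-0.177,-0.138],
    [-0.181,-0.177,-0.138],
    [-0.181,-0.177,-0.138],
    [-0.181,-0.177,-0.138]
  ],
  "angular": [
    [0,0,0],
    [0,0,0],
    [0,0,0],
    [0,0,0],
    [0,0,0],
    [0,0,-0.15],
    [0,0,-0.3],
    [0,0,-0.45],
    [0,0,-0.6],
    [0,0,-0.75],
    [0,0,-0.887],
    [0,0,-0.887],
    [0,0,-0.887],
    [0,0,-0.887],
    [0,0,-0.887]
  ],
  "hand": [0.2,0.2,0.2,0.2,0.2,0.2,0.2,0.2,0.2,0.2,0.2,0.2,0.2,0.2,0.2],
  "force": 40
}}

```text
clock: 10.4
ee_pos: [458.8, -27.0, 149.9]
orientation: [0.0, 0.983, 0.186, -0.0]
force: [0.6, 0.0, -1.9]
grip_width: 0.237
```

```bash
python3 -c "
from h import *
state();goal([458.8,-26.4,108],np.radians(21.52))
snap('top','t2');snap('scene','s2')
a=cv2.imread('pics/t2.png')[100:190,215:305];b=cv2.imread('pics/s2.png')[180:270,230:350]
o=np.zeros((400,800,3),np.uint8);o[:,:400]=cv2.resize(a,(400,400),interpolation=3);o[:300,400:]=cv2.resize(b,(400,300),interpolation=3);cv2.imwrite('pics/c2.png',o)"
```

```text
t 10.4 pos [458.82 -27.05 149.86] yaw 21.44 tilt [-0. -0.] F [ 0.65  0.03 -1.91] T [-0.03  0.04  0.03] w 21.78 q [ 0.32  0.27 -0.38  2.09  0.14  0.8  -1.34]
t [0.0002, -0.0006, 0.0419] r [-0.0, 0.0002, -0.0014]
```

View pics/c2.png

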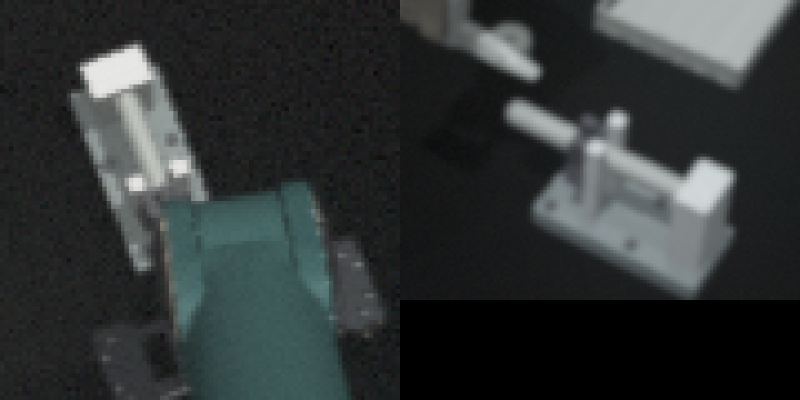

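Emit:
{"fn": "apply_moves", "kwargs": {
  "translation": [
    [0,-0.0006,0.015],
    [0,-0.0006,0.03],
    [0,-0.0006,0.042],
    [0,-0.0006,0.045],
    [0,-0.0006,0.047],
    [0,-0.0006,0.047],
    [0,-0.0006,0.047]
  ],
  "angular": [
    [0,0,-0.0014],
    [0,0,-0.0014],
    [0,0,-0.0014],
    [0,0,-0.0014],
    [0,0,-0.0014],
    [0,0,-0.0014],
    [0,0,-0.0014]
  ],
  "hand": [0.2,0.2,0.2,0.2,0.2,0.2,0.2]
}}

```text
clock: 11.38
ee_pos: [458.8, -26.1, 103.2]
orientation: [0.0, 0.982, 0.187, 0.0]
force: [0.9, 0.2, -2.3]
grip_width: 0.236
```

Emit:
{"fn": "apply_moves", "kwargs": {
  "translation": [
    [0,0,0.001],
    [0,0,0.002],
    [0,0,0.002]
  ],
  "angular": [
    [0,0,0],
    [0,0,0],
    [0,0,0]
  ],
  "hand": [0.2,0.2,0.2]
}}

```text
clock: 11.75
ee_pos: [459.8, -26.3, 102.1]
orientation: [0.001, 0.982, 0.187, 0.001]
force: [-2.2, -0.6, 6.7]
grip_width: 0.236
```

Emit:
{"fn": "apply_moves", "kwargs": {
  "translation": [
    [0,0,0.001],
    [0,0,0.0015],
    [0,0,0.0015]
  ],
  "angular": [
    [0,0,0],
    [0,0,0],
    [0,0,0]
  ],
  "hand": [0.2,0.2,0.2]
}}

```text
clock: 12.12
ee_pos: [459.7, -26.4, 100.8]
orientation: [0.001, 0.982, 0.187, 0.001]
force: [-3.4, -0.9, 8.6]
grip_width: 0.239
```

```bash
python3 -c "
from h import *
state()"
```

```text
t 12.12 pos [459.65 -26.42 100.77] yaw 21.59 tilt [ 0.003 -0.001] F [-3.43 -0.94  8.64] T [0.05 0.15 0.05] w 21.97 q [ 0.29  0.35 -0.35  2.13  0.19  0.69 -1.39]
```

Emit:
{"fn": "apply_moves", "kwargs": {
  "translation": [
    [0,0,-0.0005],
    [0,0,-0.001],
    [0,0,-0.001],
    [0,0,-0.001]
  ],
  "angular": [
    [0,0,0],
    [0,0,0],
    [0,0,0],
    [0,0,0]
  ],
  "hand": [0.2,0.2,0.2,0.2],
  "force": 60
}}

```text
clock: 12.62
ee_pos: [459.5, -26.2, 100.9]
orientation: [0.0, 0.982, 0.187, 0.001]
force: [0.4, -0.9, 5.4]
grip_width: 0.235
```

```bash
python3 -c "
from h import *
state()
snap('scene','s3')
b=cv2.imread('pics/s3.png')[175:265,240:360]
cv2.imwrite('pics/c3.png',cv2.resize(b,(800,600),interpolation=3))"
```

```text
t 12.62 pos [459.49 -26.21 100.91] yaw 21.59 tilt [ 0.002 -0.   ] F [ 0.45 -0.93  5.36] T [-0.11 -0.65 -0.12] w 21.61 q [ 0.29  0.35 -0.35  2.13  0.19  0.69 -1.38]
```

View pics/c3.png

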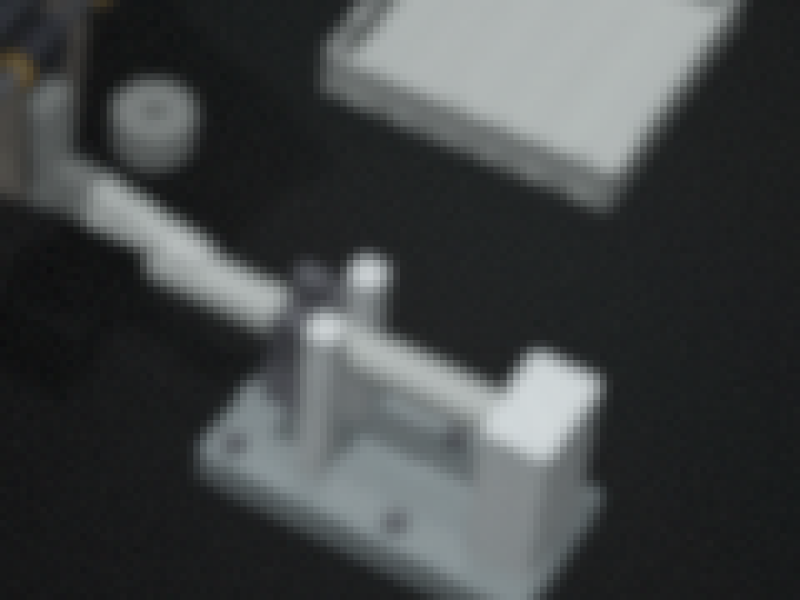

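Emit:
{"fn": "apply_moves", "kwargs": {
  "translation": [
    [0,0,-0.0007],
    [0.005,0,-0.0007],
    [0.01,0,-0.0007],
    [0.015,0,-0.0007],
    [0.02,0,-0.0007],
    [0.025,0,-0.0007],
    [0.028,0,-0.0007],
    [0.03,0,-0.0007],
    [0.03,0,-0.0007]
  ],
  "angular": [
    [0,0,0],
    [0,0,0],
    [0,0,0],
    [0,0,0],
    [0,0,0],
    [0,0,0],
    [0,0,0],
    [0,0,0],
    [0,0,0]
  ],
  "hand": [0.2,0.2,0.2,0.2,0.2,0.2,0.2,0.2,0.2]
}}

```text
clock: 13.8
ee_pos: [486.3, -15.1, 101.7]
orientation: [0.0, 0.982, 0.188, -0.0]
force: [-2.9, -0.1, 10.4]
grip_width: 0.237
```

```bash
python3 -c "
from h import *
state();print(7.04+.3943*(manip.read_state()['ee_pos'][0]-543.63))"
```

```text
t 13.8 pos [486.3  -15.06 101.72] yaw 21.62 tilt [-0.001 -0.001] F [-2.85 -0.14 10.4 ] T [-0.06  0.17 -0.04] w 21.76 q [ 0.26  0.39 -0.35  2.07  0.2   0.72 -1.41]
-15.567189625007742
```

Emit:
{"fn": "apply_moves", "kwargs": {
  "translation": [
    [0,0.0003,-0.0003],
    [0,0.0004,-0.0005],
    [0.001,0.0004,-0.0005],
    [0.002,0.0004,-0.0005],
    [0.0035,0.0004,-0.0005],
    [0.005,0.0004,-0.0005],
    [0.006,0.0004,-0.0005],
    [0.006,0.0004,-0.0005]
  ],
  "angular": [
    [0,0,0],
    [0,0,0],
    [0,0,0],
    [0,0,0],
    [0,0,0],
    [0,0,0],
    [0,0,0],
    [0,0,0]
  ],
  "hand": [0.2,0.2,0.2,0.2,0.2,0.2,0.2,0.2]
}}

```text
clock: 14.8
ee_pos: [491.5, -13.3, 101.9]
orientation: [0.0, 0.982, 0.188, -0.001]
force: [-2.2, -1.5, 10.4]
grip_width: 0.236
```

```bash
python3 -c "
from h import *
state();print(7.04+.3943*(manip.read_state()['ee_pos'][0]-543.63))"
```

```text
t 14.8 pos [491.48 -13.31 101.95] yaw 21.62 tilt [-0.002 -0.001] F [-2.19 -1.5  10.35] T [-0.12  0.27  0.03] w 21.71 q [ 0.25  0.39 -0.35  2.05  0.2   0.73 -1.42]
-13.522568176845049
```

Emit:
{"fn": "apply_moves", "kwargs": {
  "translation": [
    [0,0,-0.0006],
    [0,0,-0.0012],
    [0,0,-0.0012],
    [0,0,-0.0012]
  ],
  "angular": [
    [0,0,0],
    [0,0,0],
    [0,0,0],
    [0,0,0]
  ],
  "hand": [0.2,0.2,0.2,0.2]
}}

```text
clock: 15.3
ee_pos: [491.5, -13.1, 102.3]
orientation: [-0.0, 0.982, 0.188, -0.001]
force: [0.3, -0.1, -1.9]
grip_width: 0.236
```

```bash
cat >> h.py <<'E'
def con():
    s=manip.read_state();F=s['force']+[0,0,2.0];T=s['wrist_torque'];a=np.radians(21.52);ax=np.array([np.cos(a),np.sin(a),0]);l=np.array([-ax[1],ax[0],0])
    p=s['ee_pos'];print('along',(p-[543.63,7.04,0])@ax,'lat',(p-[543.63,7.04,0])@l,'Fa',F@ax,'Fl',F@l,'Fz',F[2],'lever',(-.292*(F@ax)-T@l)/F[2]*1000)
E
python3 -c "
from h import *
state();con()"
```

```text
t 15.3 pos [491.53 -13.07 102.32] yaw 21.62 tilt [-0.002  0.   ] F [ 0.25 -0.13 -1.94] T [-0.06 -0.01  0.  ] w 21.67 q [ 0.25  0.39 -0.35  2.05  0.2   0.73 -1.42]
along -55.84028062195674 lat 0.40633689722175603 Fa 0.18817747034928634 Fl -0.2108726398995594 Fz 0.06074682057923142 lever -1113.6293328592749
```

Emit:
{"fn": "apply_moves", "kwargs": {
  "translation": [
    [-0.004,0.0002,-0.0006],
    [-0.008,0.0004,-0.0012],
    [-0.008,0.0004,-0.0012],
    [-0.008,0.0004,-0.0012],
    [-0.008,0.0004,-0.0012]
  ],
  "angular": [
    [0,0,0],
    [0,-0.01,0],
    [0,-0.02,0],
    [0,-0.031,0],
    [0,-0.031,0]
  ],
  "hand": [0.2,0.2,0.2,0.2,0.2]
}}

```text
clock: 15.92
ee_pos: [485.3, -16.3, 104.1]
orientation: [0.003, 0.982, 0.188, -0.015]
force: [0.7, -0.2, -1.6]
grip_width: 0.234
```

```bash
python3 -c "
from h import *
state();con()"
```

```text
t 15.93 pos [485.29 -16.3  104.07] yaw 21.62 tilt [-0.029 -0.011] F [ 0.7  -0.2  -1.63] T [ 0.02 -0.    0.03] w 21.54 q [ 0.25  0.39 -0.35  2.05  0.2   0.76 -1.42]
along -62.836940616049546 lat -0.30631360539462094 Fa 0.5803585143868343 Fl -0.4407468291634482 Fz 0.37099802515195446 lever -436.4725368145391
```

Emit:
{"fn": "apply_moves", "kwargs": {
  "translation": [
    [0,-0.0003,0.0005],
    [0,-0.0003,0.001],
    [0,-0.0003,0.001],
    [0,-0.0003,0.001]
  ],
  "angular": [
    [0,0,0],
    [0,0,0],
    [0,0,0],
    [0,0,0]
  ],
  "hand": [0.2,0.2,0.2,0.2]
}}

```text
clock: 16.42
ee_pos: [485.1, -16.2, 103.4]
orientation: [0.003, 0.982, 0.187, -0.015]
force: [-1.4, -0.5, 4.2]
grip_width: 0.235
```

```bash
python3 -c "
from h import *
state();con()"
```

```text
t 16.43 pos [485.14 -16.23 103.44] yaw 21.61 tilt [-0.028 -0.011] F [-1.4  -0.47  4.22] T [ 0.12 -0.1   0.02] w 21.6 q [ 0.25  0.4  -0.35  2.05  0.2   0.76 -1.42]
along -62.95216039898864 lat -0.18756718575799525 Fa -1.477478322013038 Fl 0.07831739140631938 Fz 6.2224255798445745 lever 91.76970281927554
```

Emit:
{"fn": "apply_moves", "kwargs": {
  "translation": [
    [0,0,0.0004],
    [0,0,0.0006],
    [0,0,0.0006]
  ],
  "angular": [
    [0,0,0],
    [0,0,0],
    [0,0,0]
  ],
  "hand": [0.2,0.2,0.2]
}}

```text
clock: 16.8
ee_pos: [485.4, -16.3, 103.3]
orientation: [0.003, 0.982, 0.187, -0.015]
force: [-2.8, -1.1, 7.8]
grip_width: 0.233
```

```bash
python3 -c "
from h import *
state();con()"
```

```text
t 16.8 pos [485.4  -16.29 103.28] yaw 21.6 tilt [-0.027 -0.012] F [-2.83 -1.1   7.78] T [ 0.12 -0.02 -0.01] w 21.45 q [ 0.25  0.4  -0.34  2.05  0.21  0.76 -1.42]
along -62.725658995699014 lat -0.34876535314399604 Fa -3.0373700814079014 Fl 0.009983621820401467 Fz 9.779905266938247 lever 96.9543873989714
```

Emit:
{"fn": "apply_moves", "kwargs": {
  "translation": [
    [0,-0.0003,0],
    [0.002,-0.0003,-0.0001],
    [0.005,-0.0003,-0.0002],
    [0.008,-0.0003,-0.0003],
    [0.01,-0.0003,-0.0003],
    [0.0115,-0.0003,-0.0004],
    [0.013,-0.0003,-0.0004],
    [0.013,-0.0003,-0.0004]
  ],
  "angular": [
    [0,0.005,0],
    [0,0.005,0],
    [0,0.005,0],
    [0,0.005,0],
    [0,0.005,0],
    [0,0.005,0],
    [0,0.005,0],
    [0,0.005,0]
  ],
  "hand": [0.2,0.2,0.2,0.2,0.2,0.2,0.2,0.2]
}}

```text
clock: 17.8
ee_pos: [497.3, -11.3, 103.0]
orientation: [0.003, 0.982, 0.187, -0.012]
force: [-1.0, -0.1, 8.2]
grip_width: 0.237
```

```bash
python3 -c "
from h import *
state();con()"
```

```text
t 17.8 pos [497.28 -11.28 103.04] yaw 21.6 tilt [-0.023 -0.01 ] F [-0.96 -0.13  8.25] T [-0.03 -0.05 -0.01] w 21.82 q [ 0.24  0.41 -0.34  2.03  0.21  0.76 -1.43]
along -49.835839007471805 lat -0.04249112530060728 Fa -0.9420330121717004 Fl 0.22740349825556377 Fz 10.248377290525292 lever 30.76955697630192
```

Emit:
{"fn": "apply_moves", "kwargs": {
  "translation": [
    [0,0,-0.0003],
    [0.001,0,-0.0004],
    [0.0025,0,-0.0004],
    [0.004,0,-0.0004],
    [0.0055,0,-0.0005],
    [0.007,0,-0.0005],
    [0.008,0,-0.0005],
    [0.008,0,-0.0005]
  ],
  "angular": [
    [0,0,0],
    [0,0,0],
    [0,0,0],
    [0,0,0],
    [0,0,0],
    [0,0,0],
    [0,0,0],
    [0,0,0]
  ],
  "hand": [0.2,0.2,0.2,0.2,0.2,0.2,0.2,0.2]
}}

```text
clock: 18.8
ee_pos: [504.0, -8.5, 103.1]
orientation: [0.003, 0.982, 0.187, -0.013]
force: [-3.7, -1.8, 8.1]
grip_width: 0.232
```

```bash
python3 -c "
from h import *
state();con()
snap('scene','s4')
b=cv2.imread('pics/s4.png')[190:250,260:340]
cv2.imwrite('pics/c4.png',cv2.resize(b,(640,480),interpolation=3))"
```

```text
t 18.8 pos [504.01  -8.48 103.13] yaw 21.6 tilt [-0.025 -0.01 ] F [-3.67 -1.84  8.15] T [-0.1   0.2   0.04] w 21.34 q [ 0.23  0.42 -0.34  2.01  0.21  0.77 -1.44]
along -42.5527107955382 lat 0.09981887658448407 Fa -4.088599523370858 Fl -0.36193125301352524 Fz 10.146858796589536 lever 95.65607327386917
```

View pics/c4.png

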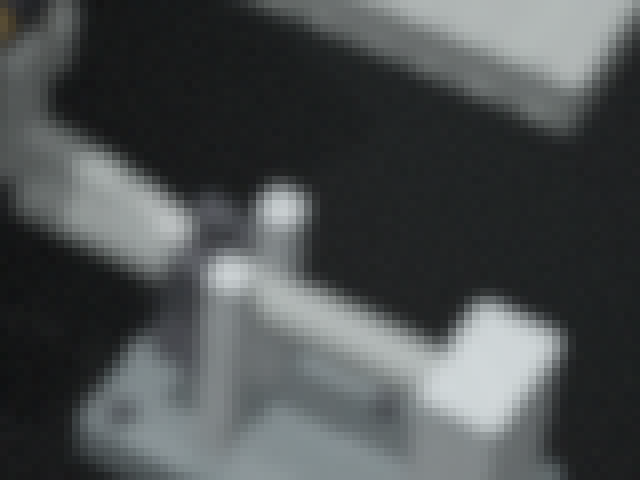

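Emit:
{"fn": "apply_moves", "kwargs": {
  "translation": [
    [0,0,-0.0004],
    [0.001,0,-0.0005],
    [0.002,0,-0.0006],
    [0.003,0,-0.0006],
    [0.004,0,-0.0006],
    [0.005,0,-0.0006],
    [0.005,0,-0.0006]
  ],
  "angular": [
    [0,0,0],
    [0,0,0],
    [0,0,0],
    [0,0,0],
    [0,0,0],
    [0,0,0],
    [0,0,0]
  ],
  "hand": [0.2,0.2,0.2,0.2,0.2,0.2,0.2]
}}

```text
clock: 19.73
ee_pos: [507.3, -7.2, 103.3]
orientation: [0.003, 0.982, 0.187, -0.015]
force: [-6.0, -2.1, 10.3]
grip_width: 0.238
```

```bash
python3 -c "
from h import *
state();con()"
```

```text
t 19.73 pos [507.29  -7.19 103.28] yaw 21.58 tilt [-0.028 -0.011] F [-6.04 -2.11 10.35] T [-0.3   0.91  0.05] w 21.89 q [ 0.22  0.43 -0.34  2.    0.21  0.78 -1.44]
along -39.026625573356874 lat 0.09550006633364916 Fa -6.390157474690808 Fl 0.2550707700923267 Fz 12.346374497640719 lever 73.80329823329382
```

Emit:
{"fn": "apply_moves", "kwargs": {
  "translation": [
    [0,0,-0.0004],
    [0,0,-0.0008],
    [0.001,0,-0.0008],
    [0.001,0,-0.0008]
  ],
  "angular": [
    [0,0,0],
    [0,0,0],
    [0,0,0],
    [0,0,0]
  ],
  "hand": [0.2,0.2,0.2,0.2]
}}

```text
clock: 20.23
ee_pos: [508.1, -6.7, 103.4]
orientation: [0.003, 0.982, 0.187, -0.015]
force: [-5.2, -2.3, 4.7]
grip_width: 0.238
```

```bash
python3 -c "
from h import *
state();con()"
```

```text
t 20.23 pos [508.07  -6.68 103.43] yaw 21.59 tilt [-0.028 -0.011] F [-5.2  -2.28  4.68] T [-0.48  0.88  0.03] w 21.93 q [ 0.22  0.43 -0.34  2.    0.21  0.78 -1.44]
along -38.1123808065337 lat 0.28135380659316844 Fa -5.676168554613711 Fl -0.2118341755463813 Fz 6.678999709511349 lever 99.18058408863163
```

Emit:
{"fn": "apply_moves", "kwargs": {
  "translation": [
    [0.001,0.0002,-0.0003],
    [0.0025,0.0002,-0.0003],
    [0.004,0.0002,-0.0004],
    [0.0055,0.0002,-0.0004],
    [0.007,0.0002,-0.0005],
    [0.0085,0.0002,-0.0005],
    [0.01,0.0002,-0.0005],
    [0.01,0.0002,-0.0005]
  ],
  "angular": [
    [0,0,0],
    [0,0,0],
    [0,0,0],
    [0,0,0],
    [0,0,0],
    [0,0,0],
    [0,0,0],
    [0,0,0]
  ],
  "hand": [0.2,0.2,0.2,0.2,0.2,0.2,0.2,0.2]
}}

```text
clock: 21.22
ee_pos: [516.0, -3.7, 103.6]
orientation: [0.003, 0.982, 0.187, -0.016]
force: [-10.3, -2.4, 8.4]
grip_width: 0.239
```

```bash
python3 -c "
from h import *
state();con()"
```

```text
t 21.23 pos [516.04  -3.75 103.57] yaw 21.57 tilt [-0.031 -0.012] F [-10.34  -2.4    8.35] T [-0.65  1.68  0.  ] w 22.01 q [ 0.21  0.44 -0.34  1.98  0.21  0.79 -1.45]
along -29.62096912142987 lat 0.0861478471026409 Fa -10.497104538461429 Fl 1.5613358321043802 Fz 10.351253427500035 lever 122.52102714675847
```

Emit:
{"fn": "apply_moves", "kwargs": {
  "translation": [
    [0.001,0,-0.0003],
    [0.0025,0,-0.0005],
    [0.004,0,-0.0006],
    [0.0055,0,-0.0007],
    [0.007,0,-0.0007],
    [0.0085,0,-0.0008],
    [0.01,0,-0.0008],
    [0.01,0,-0.0008]
  ],
  "angular": [
    [0,0,0],
    [0,0,0],
    [0,0,0],
    [0,0,0],
    [0,0,0],
    [0,0,0],
    [0,0,0],
    [0,0,0]
  ],
  "hand": [0.2,0.2,0.2,0.2,0.2,0.2,0.2,0.2]
}}

```text
clock: 22.22
ee_pos: [525.4, 0.1, 103.6]
orientation: [0.003, 0.982, 0.187, -0.016]
force: [-7.6, -2.8, 3.3]
grip_width: 0.238
```

```bash
python3 -c "
from h import *
state();con()"
```

```text
t 22.23 pos [525.45   0.11 103.65] yaw 21.58 tilt [-0.031 -0.011] F [-7.6  -2.81  3.35] T [-0.53  1.28  0.01] w 21.9 q [ 0.2   0.45 -0.34  1.95  0.22  0.8  -1.45]
along -19.461102441936756 lat 0.21914349534886046 Fa -8.103218602190667 Fl 0.1774526348378127 Fz 5.3475725555040725 lever 183.49336676581297
```

Emit:
{"fn": "apply_moves", "kwargs": {
  "translation": [
    [0.001,0,-0.0001],
    [0.0025,0,-0.0002],
    [0.004,0,-0.0002],
    [0.0055,0,-0.0003],
    [0.007,0,-0.0003],
    [0.0085,0,-0.0004],
    [0.01,0,-0.0004],
    [0.0115,0,-0.0005],
    [0.012,0,-0.0005]
  ],
  "angular": [
    [0,0,0],
    [0,0,0],
    [0,0,0],
    [0,0,0],
    [0,0,0],
    [0,0,0],
    [0,0,0],
    [0,0,0],
    [0,0,0]
  ],
  "hand": [0.2,0.2,0.2,0.2,0.2,0.2,0.2,0.2,0.2]
}}

```text
clock: 23.35
ee_pos: [537.4, 5.1, 103.6]
orientation: [0.002, 0.982, 0.187, -0.015]
force: [-6.0, -1.2, 1.1]
grip_width: 0.235
```

```bash
python3 -c "
from h import *
state();con()"
```

```text
t 23.35 pos [537.36   5.12 103.59] yaw 21.6 tilt [-0.029 -0.01 ] F [-6.01 -1.17  1.11] T [-0.38  0.91  0.08] w 21.63 q [ 0.19  0.47 -0.34  1.93  0.22  0.81 -1.46]
along -6.538184355157453 lat 0.517895205642825 Fa -6.019730726723944 Fl 1.1109852053850415 Fz 3.105496955790155 lever 247.1195589744893
```

Emit:
{"fn": "apply_moves", "kwargs": {
  "translation": [
    [0.001,0.0003,-0.0001],
    [0.0025,0.0003,-0.0001],
    [0.004,0.0003,-0.0001],
    [0.0055,0.0003,-0.0002],
    [0.007,0.0003,-0.0002],
    [0.0085,0.0003,-0.0002],
    [0.01,0.0003,-0.0003],
    [0.0115,0.0003,-0.0003],
    [0.0125,0.0003,-0.0003],
    [0.0125,0.0003,-0.0003]
  ],
  "angular": [
    [0,0,0],
    [0,0,0],
    [0,0,0],
    [0,0,0],
    [0,0,0],
    [0,0,0],
    [0,0,0],
    [0,0,0],
    [0,0,0],
    [0,0,0]
  ],
  "hand": [0.2,0.2,0.2,0.2,0.2,0.2,0.2,0.2,0.2,0.2]
}}

```text
clock: 24.6
ee_pos: [552.0, 10.1, 105.3]
orientation: [0.002, 0.982, 0.188, -0.012]
force: [-0.7, -0.1, -1.8]
grip_width: 0.233
```

```bash
python3 -c "
from h import *
state();con()
snap('scene','s5')
b=cv2.imread('pics/s5.png')[190:250,260:340]
cv2.imwrite('pics/c5.png',cv2.resize(b,(640,480),interpolation=3))"
```

```text
t 24.6 pos [551.96  10.1  105.29] yaw 21.62 tilt [-0.023 -0.009] F [-0.75 -0.12 -1.77] T [ 0.04 -0.02  0.06] w 21.45 q [ 0.18  0.49 -0.34  1.9   0.22  0.82 -1.47]
along 8.87141641559811 lat -0.20849716169513588 Fa -0.7419318465190872 Fl 0.1620592949217568 Fz 0.23284747872399403 lever 1091.5405064787763
```

View pics/c5.png

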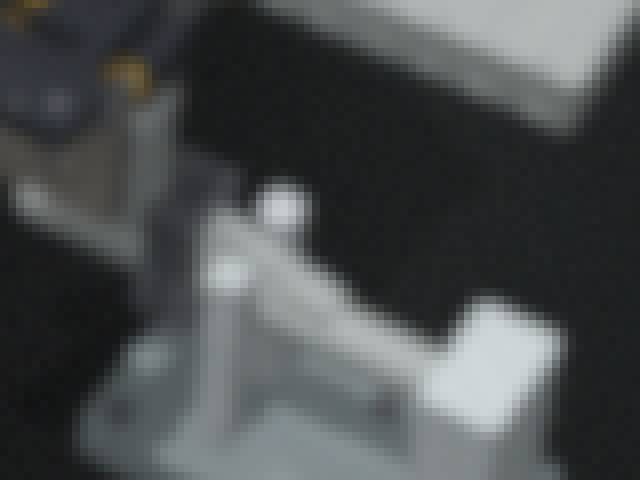

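Emit:
{"fn": "apply_moves", "kwargs": {
  "translation": [
    [0,0,0.0006],
    [0,0,0.0011],
    [-0.002,0,0.0012],
    [-0.005,0,0.0013],
    [-0.008,0,0.0014],
    [-0.012,0,0.0015],
    [-0.016,0,0.0016],
    [-0.02,0,0.0017],
    [-0.025,0,0.0018],
    [-0.03,0,0.0019],
    [-0.036,0,0.0021],
    [-0.042,0,0.0022],
    [-0.048,0,0.0024],
    [-0.055,0,0.0026],
    [-0.062,0,0.0027],
    [-0.07,0,0.0029],
    [-0.078,0,0.0031],
    [-0.086,0,0.0033],
    [-0.086,0,0.0033]
  ],
  "angular": [
    [0,0,0],
    [0,0,0],
    [0,0,0],
    [0,0,0],
    [0,0,0],
    [0,0,0],
    [0,0,0],
    [0,0,0],
    [0,0,0],
    [0,0,0],
    [0,0,0],
    [0,0,0],
    [0,0,0],
    [0,0,0],
    [0,0,0],
    [0,0,0],
    [0,0,0],
    [0,0,0],
    [0,0,0]
  ],
  "hand": [0.2,0.2,0.2,0.2,0.2,0.2,0.2,0.2,0.2,0.2,0.2,0.2,0.2,0.2,0.2,0.2,0.2,0.2,0.2]
}}

```text
clock: 27.02
ee_pos: [470.7, -22.2, 103.9]
orientation: [0.003, 0.982, 0.187, -0.013]
force: [0.5, 0.6, -2.3]
grip_width: 0.235
```

```bash
python3 -c "
from h import *
state();con()
snap('scene','s6')
b=cv2.imread('pics/s6.png')[180:255,250:350]
cv2.imwrite('pics/c6.png',cv2.resize(b,(640,480),interpolation=3))"
```

```text
t 27.02 pos [470.75 -22.15 103.87] yaw 21.58 tilt [-0.025 -0.01 ] F [ 0.49  0.56 -2.33] T [-0.02 -0.03  0.03] w 21.6 q [ 0.27  0.37 -0.35  2.08  0.2   0.74 -1.41]
along -78.51034252564925 lat -0.4226063941459053 Fa 0.6596711758487345 Fl 0.3415622792848013 Fz -0.3266175145309367 lever 525.439721341479
```

View pics/c6.png

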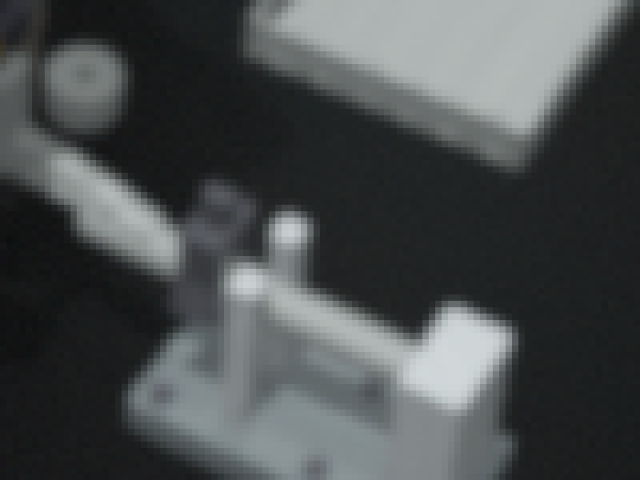

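```bash
cat >> h.py <<'E'
def goal2(pos,yaw,pitch):
    st=manip.read_state(); w,x,y,q=st['orientation']; R=Ro.from_quat([x,y,q,w])
    T=Ro.from_matrix(np.c_[[np.cos(yaw),np.sin(yaw),0],[np.sin(yaw),-np.cos(yaw),0],[0,0,-1]])*Ro.from_rotvec([0,pitch,0])
    print('t',np.round(R.inv().apply(np.array(pos)-st['ee_pos'])/1000,4).tolist(),'r',np.round((R.inv()*T).as_rotvec(),4).tolist())
E
python3 -c "
from h import *
goal2([470.75,-22.15,180],np.radians(21.58),-.026)
goal2([530.16,-269.45,180],np.radians(-29.29),-.026)
goal2([530.16,-269.45,40],np.radians(-29.29),-.026)"
```

```text
t [-0.0026, 0.0, -0.076] r [0.0002, -0.0002, 0.0001]
t [-0.0383, 0.2518, -0.075] r [0.0232, -0.0003, 0.8877]
t [-0.0347, 0.2518, 0.0649] r [0.0232, -0.0003, 0.8877]
```

Emit:
{"fn": "apply_moves", "kwargs": {
  "translation": [
    [-0.001,0,-0.03],
    [-0.0026,0,-0.076],
    [-0.01,0.05,-0.076],
    [-0.017,0.1,-0.076],
    [-0.024,0.15,-0.075],
    [-0.031,0.2,-0.075],
    [-0.0383,0.2518,-0.075],
    [-0.0383,0.2518,-0.075],
    [-0.0383,0.2518,-0.075],
    [-0.0383,0.2518,-0.075],
    [-0.037,0.2518,-0.03],
    [-0.036,0.2518,0.02],
    [-0.0347,0.2518,0.065],
    [-0.0347,0.2518,0.065],
    [-0.0347,0.2518,0.065]
  ],
  "angular": [
    [0,0,0],
    [0,0,0],
    [0.0045,0,0.175],
    [0.009,0,0.35],
    [0.0135,0,0.525],
    [0.018,0,0.7],
    [0.0232,0,0.888],
    [0.0232,0,0.888],
    [0.0232,0,0.888],
    [0.0232,0,0.888],
    [0.0232,0,0.888],
    [0.0232,0,0.888],
    [0.0232,0,0.888],
    [0.0232,0,0.888],
    [0.0232,0,0.888]
  ],
  "hand": [0.2,0.2,0.2,0.2,0.2,0.2,0.2,0.2,0.2,0.2,0.2,0.2,0.2,0.2,0.2]
}}

```text
clock: 28.95
ee_pos: [531.7, -269.1, 41.5]
orientation: [-0.003, 0.968, -0.252, -0.011]
force: [-0.4, 0.4, -0.7]
grip_width: 0.236
```

```bash
python3 -c "
from h import *
state();goal2([530.16,-269.45,15],np.radians(-29.29),-.026)"
```

```text
t 28.95 pos [ 531.7  -269.15   41.54] yaw -29.22 tilt [-0.02   0.012] F [-0.37  0.37 -0.67] T [ 0.03 -0.    0.02] w 21.69 q [ 0.48  0.61 -0.08  1.83  0.07  0.73 -1.72]
t [-0.0006, 0.001, 0.0266] r [-0.0005, -0.0024, 0.0012]
```

Emit:
{"fn": "apply_moves", "kwargs": {
  "translation": [
    [0,0,0.012],
    [0,0,0.022],
    [0,0,0.025],
    [0,0,0.0265],
    [0,0,0.0275],
    [0,0,0.0275]
  ],
  "angular": [
    [0,0,0],
    [0,0,0],
    [0,0,0],
    [0,0,0],
    [0,0,0],
    [0,0,0]
  ],
  "hand": [0.2,0.2,0.2,0.2,0.2,0.2]
}}

```text
clock: 29.7
ee_pos: [529.8, -269.0, 12.4]
orientation: [-0.003, 0.967, -0.253, -0.012]
force: [-0.1, 0.7, -2.1]
grip_width: 0.233
```

Emit:
{"fn": "apply_moves", "kwargs": {
  "translation": [
    [0,0,0.001],
    [0,0,0.0015],
    [0,0,0.0015]
  ],
  "angular": [
    [0,0,0],
    [0,0,0],
    [0,0,0]
  ],
  "hand": [0.2,0.2,0.2]
}}

```text
clock: 30.08
ee_pos: [530.3, -269.2, 11.8]
orientation: [-0.003, 0.967, -0.253, -0.012]
force: [-1.7, 0.8, 5.0]
grip_width: 0.236
```

```bash
python3 -c "
from h import *
state()"
```

```text
t 30.07 pos [ 530.3  -269.19   11.85] yaw -29.29 tilt [-0.021  0.012] F [-1.74  0.79  5.01] T [ 0.07  0.08 -0.01] w 21.67 q [ 0.47  0.66 -0.08  1.84  0.07  0.67 -1.73]
```

Emit:
{"fn": "apply_moves", "kwargs": {
  "translation": [
    [0,0,-0.0004],
    [0,0,-0.0004],
    [0,0,-0.0004],
    [0,0,-0.0004],
    [0,0,-0.0004],
    [0,0,-0.03],
    [0,0,-0.08],
    [0,0,-0.14],
    [0,0,-0.14]
  ],
  "angular": [
    [0,0,0],
    [0,0,0],
    [0,0,0],
    [0,0,0],
    [0,0,0],
    [0,0,0],
    [0,0,0],
    [0,0,0],
    [0,0,0]
  ],
  "hand": [0.2,0.4,0.6,0.7,0.7,0.7,0.7,0.7,0.7],
  "force": 10
}}

```text
clock: 31.2
ee_pos: [536.1, -272.2, 156.0]
orientation: [-0.002, 0.967, -0.253, -0.008]
force: [1.0, 0.1, 0.8]
grip_width: 0.702
```

Run:
```python
import warnings;warnings.filterwarnings('ignore')
from h import *
state()
avg('scene',5,'s7');avg('top',5,'t7')
np.set_printoptions(precision=1,suppress=True,linewidth=200)
a=np.radians(21.52);ax=np.array([np.cos(a),np.sin(a)]);nn=np.array([-ax[1],ax[0]])
for n in('t7','s7'):
    p=world(load(n)).reshape(-1,3);q=p[:,:2]-[543.63,7.04];s=q@ax;l=q@nn
    m=(abs(l)<10)&(s>15)&(s<75)&(p[:,2]>118)&(p[:,2]<150);print(n,'lug',m.sum(),'s',s[m].mean(),s[m].min(),s[m].max(),'l',l[m].mean(),'z',np.percentile(p[m][:,2],[10,50,90]))
    m=(abs(l)<22)&(s>15)&(s<52)&(p[:,2]>104)&(p[:,2]<118);print(n,'bridge',m.sum(),'s',s[m].mean(),'l',l[m].mean(),np.percentile(p[m][:,2],[10,50,90]))
    for sg in(1,-1):
        m=(abs(sg*l-17.5)<9)&(s>45)&(s<80)&(p[:,2]>100)&(p[:,2]<115);print(' cheek',m.sum(),s[m].mean(),l[m].mean())
t=cv2.imread('pics/t7.png');s=cv2.imread('pics/s7.png')
o=np.zeros((600,800,3),np.uint8)
o[:300,:400]=cv2.resize(s[195:255,255:335],(400,300),interpolation=3);o[:,400:]=cv2.resize(t[115:175,230:270],(400,600),interpolation=3)
o[300:,:200]=cv2.resize(s[250:315,166:216],(200,300),interpolation=3);o[300:,200:400]=cv2.resize(t[136:184,324:356],(200,300),interpolation=3)
cv2.imwrite('pics/c7.png',o)
```

```text
t 31.2 pos [ 536.07 -272.19  156.05] yaw -29.3 tilt [-0.013  0.009] F [0.99 0.06 0.81] T [ 0.05 -0.02 -0.11] w 64.59 q [ 0.49  0.46 -0.09  1.76  0.05  0.94 -1.71]
t7 lug 22 s 35.929018544237316 27.96182502175878 44.28282429382297 l 2.1146489653818237 z [119.8 131.  136. ]
t7 bridge 36 s 35.32922098251446 l -0.6150524359505418 [112.4 115.5 117.1]
 cheek 17 62.60854765774804 18.13295517421741
 cheek 16 62.44989503126567 -16.787967586674334
s7 lug 42 s 40.70034371094949 30.04604365299779 49.09601184457157 l -3.5650106324545083 z [118.6 127.7 135.3]
s7 bridge 48 s 41.740835319848486 l -8.762260284489749 [107.  114.9 117.4]
 cheek 32 64.80250181933427 14.800071085650483
 cheek 36 62.110865040129546 -19.73871566834958
```

View pics/c7.png

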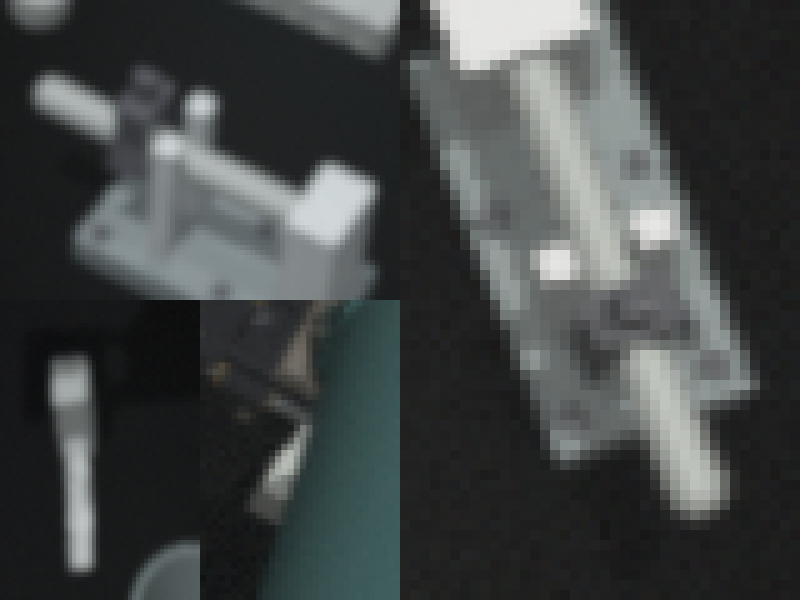

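```bash
python3 -c "
from h import *
goal([578.5,20.8,185],np.radians(21.52))"
```

```text
t [-0.1033, -0.2766, -0.0323] r [-0.0122, 0.0257, -0.8867]
```

Emit:
{"fn": "apply_moves", "kwargs": {
  "translation": [
    [0,0,-0.0323],
    [-0.02,-0.055,-0.0323],
    [-0.04,-0.11,-0.0323],
    [-0.06,-0.165,-0.0323],
    [-0.08,-0.22,-0.0323],
    [-0.1033,-0.2766,-0.0323],
    [-0.1033,-0.2766,-0.0323],
    [-0.1033,-0.2766,-0.0323],
    [-0.1033,-0.2766,-0.0323],
    [-0.1033,-0.2766,-0.0323],
    [-0.1033,-0.2766,-0.0323]
  ],
  "angular": [
    [0,0,0],
    [-0.002,0.005,-0.17],
    [-0.005,0.01,-0.34],
    [-0.007,0.015,-0.51],
    [-0.01,0.02,-0.68],
    [-0.012,0.025,-0.85],
    [-0.0122,0.0257,-0.8867],
    [-0.0122,0.0257,-0.8867],
    [-0.0122,0.0257,-0.8867],
    [-0.0122,0.0257,-0.8867],
    [-0.0122,0.0257,-0.8867]
  ],
  "hand": [0.7,0.7,0.7,0.7,0.7,0.7,0.7,0.7,0.7,0.7,0.7]
}}

```text
clock: 33.08
ee_pos: [578.8, 19.8, 185.8]
orientation: [0.001, 0.983, 0.186, 0.001]
force: [-0.8, 0.7, 0.0]
grip_width: 0.702
```

```bash
python3 -c "
from h import *
state();goal([578.5,20.8,122],np.radians(21.52))"
```

```text
t 33.08 pos [578.81  19.79 185.78] yaw 21.43 tilt [ 0.001 -0.001] F [-0.77  0.72  0.02] T [-0.01 -0.03 -0.01] w 64.63 q [ 0.2   0.41 -0.37  1.79  0.18  0.97 -1.44]
t [0.0, -0.0011, 0.0638] r [0.0013, -0.0009, -0.0016]
```

Emit:
{"fn": "apply_moves", "kwargs": {
  "translation": [
    [0,-0.0008,0.03],
    [0,-0.0008,0.055],
    [0,-0.0008,0.062],
    [0,-0.0008,0.0637],
    [0,-0.0008,0.0637],
    [0,-0.0008,0.0637]
  ],
  "angular": [
    [0,0,0],
    [0,0,0],
    [0,0,0],
    [0,0,0],
    [0,0,0],
    [0,0,0]
  ],
  "hand": [0.7,0.7,0.7,0.7,0.5,0.35],
  "force": 5
}}

```text
clock: 33.83
ee_pos: [579.2, 21.4, 123.0]
orientation: [0.001, 0.982, 0.187, 0.001]
force: [1.2, -0.2, -0.6]
grip_width: 0.505
```

Emit:
{"fn": "apply_moves", "kwargs": {
  "translation": [
    [0,0,0],
    [0,0,0],
    [0,0,0],
    [0,0,0],
    [0,0,0],
    [0,0,0]
  ],
  "angular": [
    [0,0,0],
    [0,0,0],
    [0,0,0],
    [0,0,0],
    [0,0,0],
    [0,0,0]
  ],
  "hand": [0.25,0.18,0.12,0.05,0.05,0.05],
  "force": 5
}}

```text
clock: 34.58
ee_pos: [578.6, 21.3, 122.1]
orientation: [0.001, 0.982, 0.187, 0.001]
force: [0.4, 0.8, 0.9]
grip_width: 0.109
```

```bash
python3 -c "
from h import *
state();con()
snap('scene','s8')
b=cv2.imread('pics/s8.png')[180:255,250:350]
cv2.imwrite('pics/c8.png',cv2.resize(b,(640,480),interpolation=3))"
```

```text
t 34.58 pos [578.63  21.28 122.09] yaw 21.52 tilt [ 0.001 -0.001] F [0.35 0.77 0.93] T [-0.08 -0.05  0.  ] w 10.05 q [ 0.18  0.49 -0.35  1.84  0.22  0.85 -1.48]
along 37.783257423240556 lat 0.40433617092216423 Fa 0.6106636924133676 Fl 0.591136234313358 Fz 2.930274133576237 lever -54.18277922693738
```

View pics/c8.png

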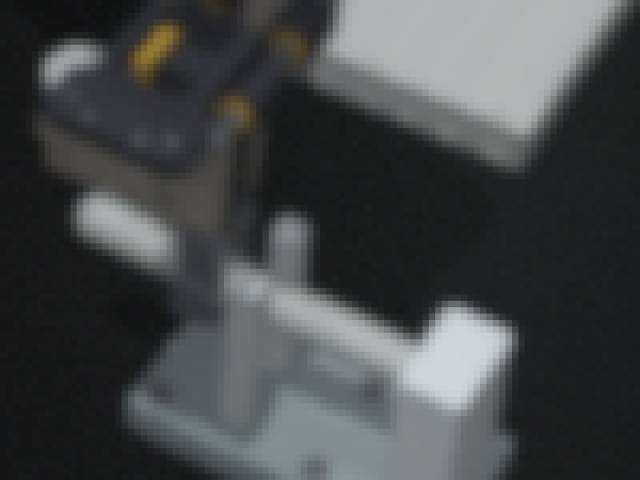

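Emit:
{"fn": "apply_moves", "kwargs": {
  "translation": [
    [0,0,0],
    [0,0,0],
    [0,0,-0.003],
    [0,0,-0.006],
    [0,0,-0.01],
    [0,0,-0.016],
    [0,0,-0.016]
  ],
  "angular": [
    [0,0,0],
    [0,0,0],
    [0,0,0],
    [0,0,0],
    [0,0,0],
    [0,0,0],
    [0,0,0]
  ],
  "hand": [0.05,0.05,0.05,0.05,0.05,0.05,0.05],
  "force": 25
}}

```text
clock: 35.5
ee_pos: [579.0, 21.4, 138.8]
orientation: [0.001, 0.982, 0.187, 0.001]
force: [0.1, 0.9, -0.4]
grip_width: 0.104
```

```bash
python3 -c "
from h import *
state();goal([578.63,21.3,200],np.radians(21.52));goal([462,268,190],np.radians(21.52));goal([462,268,100],np.radians(21.52))"
```

```text
t 35.5 pos [579.03  21.42 138.79] yaw 21.52 tilt [ 0.003 -0.001] F [ 0.14  0.93 -0.43] T [-0.06 -0.04  0.02] w 9.54 q [ 0.18  0.47 -0.36  1.83  0.21  0.88 -1.47]
t [-0.0003, 0.0001, -0.0612] r [0.0016, -0.0022, -0.0]
t [-0.0183, -0.2722, -0.0517] r [0.0016, -0.0022, -0.0]
t [-0.0185, -0.2724, 0.0383] r [0.0016, -0.0022, -0.0]
```

Emit:
{"fn": "apply_moves", "kwargs": {
  "translation": [
    [0,0,-0.02],
    [0,0,-0.045],
    [0,0,-0.0612],
    [-0.001,-0.03,-0.0612],
    [-0.005,-0.075,-0.06],
    [-0.008,-0.12,-0.058],
    [-0.011,-0.165,-0.056],
    [-0.014,-0.21,-0.054],
    [-0.017,-0.25,-0.052],
    [-0.018,-0.272,-0.052],
    [-0.018,-0.272,-0.052],
    [-0.018,-0.272,-0.052],
    [-0.018,-0.272,-0.01],
    [-0.018,-0.272,0.03],
    [-0.018,-0.272,0.053],
    [-0.018,-0.272,0.06],
    [-0.018,-0.272,0.06],
    [-0.018,-0.272,0.06]
  ],
  "angular": [
    [0,0,0],
    [0,0,0],
    [0,0,0],
    [0,0,0],
    [0,0,0],
    [0,0,0],
    [0,0,0],
    [0,0,0],
    [0,0,0],
    [0,0,0],
    [0,0,0],
    [0,0,0],
    [0,0,0],
    [0,0,0],
    [0,0,0],
    [0,0,0],
    [0,0,0],
    [0,0,0]
  ],
  "hand": [0.05,0.05,0.05,0.05,0.05,0.05,0.05,0.05,0.05,0.05,0.05,0.05,0.05,0.05,0.05,0.05,0.05,0.05]
}}

```text
clock: 37.75
ee_pos: [463.0, 267.9, 78.8]
orientation: [0.0, 0.982, 0.186, 0.002]
force: [0.3, -0.3, -0.4]
grip_width: 0.104
```

```bash
python3 -c "
from h import *
state()
snap('scene','s9')
b=cv2.imread('pics/s9.png')[125:215,260:380]
cv2.imwrite('pics/c9.png',cv2.resize(b,(800,600),interpolation=3))"
```

```text
t 37.75 pos [463.05 267.87  78.84] yaw 21.48 tilt [0.003 0.   ] F [ 0.26 -0.33 -0.44] T [-0.01  0.01  0.02] w 9.55 q [-0.25  0.51 -0.42  1.97  0.31  0.73 -2.05]
```

View pics/c9.png

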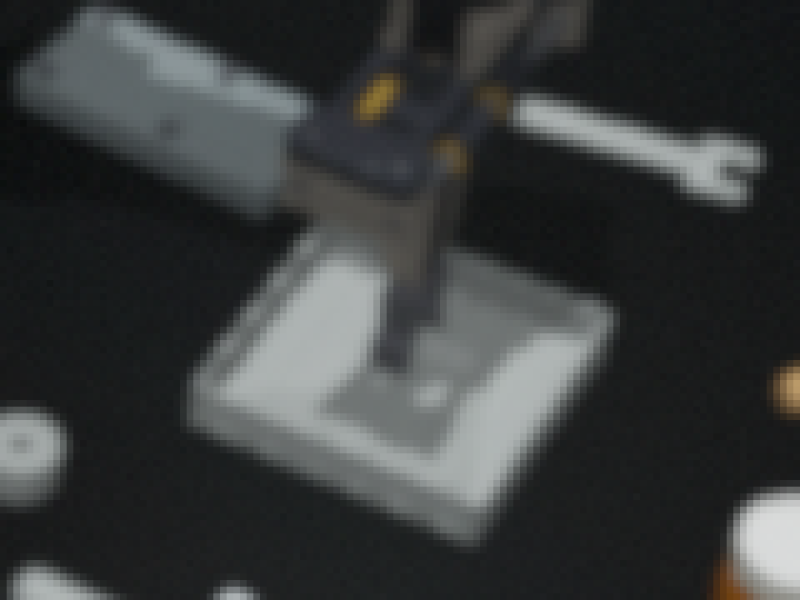

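The clip is held over the middle of the tray, with its leg at (395,340) in the crop. I'll lower it in small steps.

Emit:
{"fn": "apply_moves", "kwargs": {
  "translation": [
    [0,0,0.006],
    [0,0,0.011],
    [0,0,0.014],
    [0,0,0.016],
    [0,0,0.016]
  ],
  "angular": [
    [0,0,0],
    [0,0,0],
    [0,0,0],
    [0,0,0],
    [0,0,0]
  ],
  "hand": [0.05,0.05,0.05,0.05,0.05]
}}

```text
clock: 38.42
ee_pos: [462.0, 267.7, 61.5]
orientation: [0.0, 0.982, 0.187, 0.0]
force: [0.2, 0.7, -1.0]
grip_width: 0.106
```

Emit:
{"fn": "apply_moves", "kwargs": {
  "translation": [
    [0,0,0.001],
    [0,0,0.002],
    [0,0,0.002]
  ],
  "angular": [
    [0,0,0],
    [0,0,0],
    [0,0,0]
  ],
  "hand": [0.05,0.05,0.05]
}}

```text
clock: 38.8
ee_pos: [462.1, 267.7, 59.7]
orientation: [0.0, 0.982, 0.187, 0.001]
force: [0.1, -0.2, -0.9]
grip_width: 0.101
```

Emit:
{"fn": "apply_moves", "kwargs": {
  "translation": [
    [0,0,0.001],
    [0,0,0.002],
    [0,0,0.002]
  ],
  "angular": [
    [0,0,0],
    [0,0,0],
    [0,0,0]
  ],
  "hand": [0.05,0.05,0.05]
}}

```text
clock: 39.17
ee_pos: [462.1, 267.7, 57.6]
orientation: [0.0, 0.982, 0.187, 0.0]
force: [-0.2, -0.2, -2.2]
grip_width: 0.105
```

Emit:
{"fn": "apply_moves", "kwargs": {
  "translation": [
    [0,0,0.001],
    [0,0,0.0015],
    [0,0,0.0015]
  ],
  "angular": [
    [0,0,0],
    [0,0,0],
    [0,0,0]
  ],
  "hand": [0.05,0.05,0.05]
}}

```text
clock: 39.55
ee_pos: [462.1, 267.7, 56.2]
orientation: [0.0, 0.982, 0.187, 0.001]
force: [0.2, -0.8, -1.0]
grip_width: 0.104
```

Emit:
{"fn": "apply_moves", "kwargs": {
  "translation": [
    [0,0,0.001],
    [0,0,0.0015],
    [0,0,0.0015]
  ],
  "angular": [
    [0,0,0],
    [0,0,0],
    [0,0,0]
  ],
  "hand": [0.05,0.05,0.05]
}}

```text
clock: 39.92
ee_pos: [462.2, 267.7, 54.8]
orientation: [0.0, 0.982, 0.187, 0.001]
force: [-0.2, -0.1, 0.3]
grip_width: 0.11
```

Emit:
{"fn": "apply_moves", "kwargs": {
  "translation": [
    [0,0,0.0006],
    [0,0,0.001],
    [0,0,0.001]
  ],
  "angular": [
    [0,0,0],
    [0,0,0],
    [0,0,0]
  ],
  "hand": [0.05,0.05,0.05]
}}

```text
clock: 40.3
ee_pos: [462.5, 268.1, 54.5]
orientation: [0.0, 0.982, 0.187, 0.001]
force: [-0.7, -0.5, 5.8]
grip_width: 0.103
```

```bash
python3 -c "
from h import *
state()"
```

```text
t 40.3 pos [462.53 268.05  54.52] yaw 21.52 tilt [ 0.002 -0.   ] F [-0.71 -0.5   5.77] T [-0.24  0.29 -0.03] w 9.5 q [-0.26  0.54 -0.41  1.98  0.33  0.68 -2.07]
```

Contact: the clip stands on the tray floor with about 6 N. I'll ease off, release and rise.

Emit:
{"fn": "apply_moves", "kwargs": {
  "translation": [
    [0,0,-0.0005],
    [0,0,-0.0006],
    [0,0,-0.0006],
    [0,0,-0.0006],
    [0,0,-0.0006],
    [0,0,-0.0006],
    [0,0,-0.02],
    [0,0,-0.06],
    [0,0,-0.11],
    [0,0,-0.16],
    [0,0.06,-0.18],
    [0,0.12,-0.18],
    [0,0.18,-0.18],
    [0,0.18,-0.18],
    [0,0.18,-0.18]
  ],
  "angular": [
    [0,0,0],
    [0,0,0],
    [0,0,0],
    [0,0,0],
    [0,0,0],
    [0,0,0],
    [0,0,0],
    [0,0,0],
    [0,0,0],
    [0,0,0],
    [0,0,0],
    [0,0,0],
    [0,0,0],
    [0,0,0],
    [0,0,0]
  ],
  "hand": [0.05,0.12,0.17,0.25,0.4,0.5,0.5,0.5,0.5,0.5,0.5,0.5,0.5,0.5,0.5],
  "force": 5
}}

```text
clock: 42.18
ee_pos: [527.8, 101.0, 234.9]
orientation: [0.0, 0.982, 0.187, 0.001]
force: [0.2, 0.8, 0.6]
grip_width: 0.498
```

```bash
python3 -c "
from h import *
state()
snap('scene','s10');cv2.imwrite('pics/c10.png',cv2.resize(cv2.imread('pics/s10.png')[110:370,70:417],(800,600),interpolation=3))"
```

```text
t 42.17 pos [527.76 101.04 234.92] yaw 21.53 tilt [0.002 0.   ] F [0.16 0.85 0.55] T [-0.03 -0.01  0.  ] w 45.8 q [ 0.1   0.29 -0.42  1.84  0.14  1.04 -1.57]
```

View pics/c10.png

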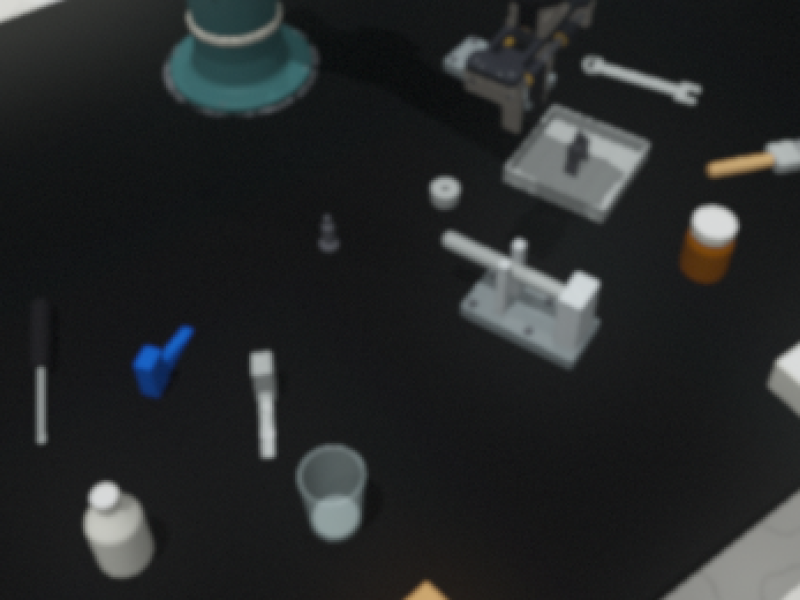

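The clip stands in the tray at (577,152), the wedge is upright at (262,400), the rod is clear, and the bystanders look where they were. Handing in.

```bash
python3 -c "
from rig import manip
print(manip.finish_job())"
```

```text
the job is handed in; nothing more can be done
None
```

The clip is off the rod and standing on its legs in the middle of the tray. The wedge is upright on the bench within about 1 mm of where it started. I handed the job in at about 42 s of the 72 s allowed.

- **Finding the rod:** The two cameras disagreed by about 4 mm across the rod. I closed the gripper on the rod at 3 N to find its axis, which came out close to the top camera's reading.
- **Releasing the clip:** The blade slid in along the rod from its free end. The readings at the end of each move showed at most about 10 N along the rod and 12 N down. The force then dropped to zero and the picture showed the clip raised. When I drew the wedge out, the clip stayed loosely on the rod.
- **Slip in the grip:** When the blade first touched the rod, the wedge tipped about 0.03 rad nose-up in the gripper. I tilted the tool to correct this before the tip went under the bridge.
- **Placing the clip:** I took the loose clip by its lug, which read 10 mm wide in the gripper. It touched the tray floor with about 6 N before I let go.
- **Last checks:** The final picture shows the clip in the tray, the rod clear, the wedge upright, and the other things apparently where they were. I checked those by eye and did not measure them. The gripper is clear of everything, with only noise (about 1 N) on the force reading. I read forces only between moves, so a brief peak within a move could have gone unseen.

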